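# Make up the deck kit and the party kit

### The job

Make up two kits in the white-rimmed trays from the things lying on the ledge: in the three-bay tray put the stylus brush in the long bay, the headshell (cartridge down) in the oblong bay and one of the two 45 adaptors in the square bay; in the narrow two-bay tray put the bottle opener in the long bay and the other adaptor in the square bay. Everything must lie flat on the floor of its bay, right way up and let go. Lower the headshell gently instead of dropping it, for its needle is delicate, and leave the mug and the bottle undisturbed.

Things in the scene. Friction and masses are not known exactly. Their poses are not given: they have to be found in the camera images.
- deck_tray: Fixed tray, white steel rims and cork-lined floor, yaw within 20 degrees. Origin: centre of underside. Floor top at z 5 mm; rims and dividers 5 mm thick, tops at z 11 mm. The three-bay deck-kit tray, 119 (x) x 150 (y) mm. Inner bays (tray frame): long bay 46 (x) x 140 (y) at (-31.5, 0); square bay 58 x 58 at (25.5, 41); oblong bay 58 (x) x 77 (y) at (25.5, -31.5).
- party_tray: Fixed tray, white steel rims and cork-lined floor, yaw within 20 degrees. Origin: centre of underside. Floor top at z 5 mm; rims and dividers 5 mm thick, tops at z 11 mm. The narrow two-bay party-kit tray, 68 (x) x 213 (y) mm. Bays in the tray's frame: square bay 58 x 58 mm at (0, 72.5); long bay 58 (x) x 140 (y) at (0, -31.5).
- headshell: Lies flat on the ledge (z 0) nearer than the trays. Turntable headshell: aluminium plate on a black cartridge block, flat sides 20 mm apart (y), 23 mm high. Along x from -30 mm (thin steel collar) to +26 mm; a thin finger lift sticks out to (28, 16) mm at the front +y corner. Origin: centre of the underside of the black block, on which it stands. Grip it across y at the origin.
- brush: Lies flat on the ledge (z 0) nearer than the trays. Stylus brush: black plastic handle 16 mm wide (y), 18 mm high, whole length 90 mm along x (-45 to +45), narrower neck and grey bristle head at +x. Origin: underside, mid-length; the handle runs x = -45 to +15 mm. Grip it across y at about x = -8 mm.
- opener: Lies flat on the ledge (z 0) nearer than the trays. Bottle opener: dark wooden handle 26 mm wide (y), 20 mm high, x = -57.5 to +27.5 mm, with a steel tongue 22 mm wide (z 10 to 14 mm) out to x = +57.5. Origin: underside, mid-length. Grip the wood across y at about x = -10 mm.
- adaptor_a: Lies flat on the ledge (z 0) nearer than the trays. 45 rpm adaptor: aluminium puck, diameter 38 mm, straight side 16 mm high, then a low dome to 20 mm. Origin: centre of the underside. The two adaptors are alike; either may go in either tray.
- adaptor_b: Lies flat on the ledge (z 0) nearer than the trays. The other 45 rpm adaptor, identical to adaptor_a.
- mug: Bystander: white ceramic mug, radius 39 mm, 90 mm high, standing on a loose glass coaster (96 mm across, 5 mm thick) off to one side. Origin: centre of its underside. Leave alone.
- cleaner: Bystander: capped bottle of record cleaner, radius 24 mm, 120 mm high, off to the other side. Origin: centre of its underside. Leave alone.
Not all that is in view belongs to the job. What is shaped like the adaptor_a but brown is not meant. What is shaped like the headshell but purple is not meant.

How it is judged:
By the outcome, as a careful person would: the job done as asked, in the order asked, and still so for the second after the job is handed in, with the robot touching nothing.
It also fails if it takes over 120 s, if anything falls off the work surface, if the arm or the gripper's body presses on something with over 40 N, if the wrist force passes 120 N, or if a joint passes its speed limit or range.

### The arm

A 6-joint arm with a two-finger parallel gripper is mounted at the origin on the work surface. World frame = base frame: x ahead of the robot, y to its left, z up, the work surface at z = 0. Lengths are in mm, angles in rad, forces in N, time in s.
With the tool pointing down it reaches from about 275 to 1000 mm from the base axis. Payload 8.4 kg.
Tool frame: the origin (TCP) lies on the centre line of the jaws, within the pads' length; the fingertips stand 25 mm ahead of it and the grasp point (between the pads) lies 6 mm ahead of it; z points along the fingers, x is the direction in which the jaws open and shut, and the axes are right-handed (so a half turn about z gives the same grasp; the last joint's range is limited). The gripper opens to 85 mm and grips with 20 to 120 N. Pads are 22 mm wide; open, the fingers measure 114 mm over their backs; the gripper's body (76 mm by 85 mm) begins 54 mm behind the grasp point. The pads swing forward as they close: fully open they stand 13 mm farther back than shut.
Start: joints at [-1.332, 0.353, 1.633, -0, 1.155, -0.002], TCP at [149.048, -606.97, 234.381] pointing down, gripper open.
Joint ranges: [-2.63, 2.63], [-0.92, 2.1], [0.06, 2.66], [-1.3, 4.44], [0, 2.69], [-3.02, 3.02]. Speed limits (rad/s): [2.22, 2.22, 2.79, 3.14, 3.14, 3.14].

### API

Orientations are given as [roll, pitch, yaw] about the fixed x, y, z axes, in that order (R = Rz(yaw) Ry(pitch) Rx(roll)).
In Python, from rig import r gives the robot as it stands. The module is installed in compiled form; this text tells all that it offers.
- The arm moves only by the tool jog_arm, never from a script. Its argument "deltas" is a list of rows, each an object with "gripper": the gripper command: -1 is fully open, 1 is shut, values between are in proportion; "translation": the shift along the world's x, y, z in units of 10 cm (1.0 is 10 cm), a list of three; "dr": the turn, a rotation vector about the world's x, y, z in units of pi/2 rad (1.0 is pi/2 rad), a list of three. In form: [{"gripper": gripper, "translation": [x, y, z], "dr": [wx, wy, wz]}, ...]. A call has 1 to 12 rows; each row shifts and turns the commanded pose from where the row before left it; what a row does not reach is not made up. A row lasts 1/12 s, in which the tool goes at most 41.7 mm and 7.16 degrees, less where a joint would pass 70% of its speed; a pose out of reach is approached as far as the arm can. A call with a number of a shift or a turn outside -1 to 1 is refused whole. A call with a gripper value outside its range is refused whole. The fingers move at their own pace and stop on an object; "squeeze" is the grip in N (left out, the last holds). Time passes only in rows, so rows that do not move let the fingers close. It gives the time, the measured TCP pose, the force and the opening at its end, in the units of the state.
- r.sense(): the state, without advancing time (a new reading comes with each control period).
- r.grab_frame(name): name is "side" or "top"; returns the picture (420x560x3 uint8, blue, green, red); there is no depth.
- r.calibration(name): a dict with "mtx" (3x3 intrinsics, pixels), "k1" (the pictures are not rectified: a ray, as slopes to the right and down, at radius r is drawn at 1 + k1 r^2 times it, then the intrinsics apply), "world_from_camera" (4x4, takes a point from camera to world coordinates). Camera axes: x right, y down, z forward; pixel columns grow to the right and rows downward; lengths in mm; the calibration is good to about 2 mm. A picture is of the moment at which its call begins. calibration takes no time and is no camera call.
- r.sign_off(): hands the job in, once; it reports no verdict.
The state is a dict: "clock": time; "qpos": joint angles; "qvel": joint speeds; "joint_efforts": joint torques, N m; "eef_pos": TCP position; "tcp_rot": TCP orientation; "contact_force": force on the tool from outside, world axes, zero at the start; "wrist_torque": the same for the moment, N m; "opening": opening from 0.0 (shut) to 1.0 (fully open).
Only numpy, scipy, OpenCV 4.12 (cv2) and the standard library are available. Lean on these libraries where they do the work, as an engineer would, in place of code of your own. Each camera call takes 0.05 s, during which the arm holds its last target. There are 200 camera calls.

## Working session

There is one attempt and no reset: what is moved stays moved. The work goes in short steps, Python scripts to look and compute and a tool call to move; the robot and the scene stay as the last step left them, time stands still between calls to the robot, and variables do not carry over. Pictures are saved under pics/ and viewed, about 12 in all and at most 16, crops included, and the job is handed in when it is done.

Besides the shell and the picture viewer there is one more tool, called after "Call:" by a JSON object that holds its "fn" and its "kwargs". jog_arm: Moves the arm, as the interface text tells. Shifts and turns lie within -1 to 1; 1 stands for 10 cm of shift or pi/2 rad of turn. Its arguments: {"type":"object","properties":{"deltas":{"type":"array"},"squeeze":{"type":"number"}},"required":["deltas"]}

```bash
mkdir -p pics; ls; python3 - <<'E'
from rig import r
import cv2
for n in("top","side"):
    cv2.imwrite(f"pics/{n}0.png",cv2.resize(r.grab_frame(n),(800,600),interpolation=cv2.INTER_CUBIC))
    c=r.calibration(n);print(n,c)
print(r.sense())
E
```

```text
pics
top {'mtx': array([[485.55290991,   0.        , 276.94342971],
       [  0.        , 485.55290991, 209.40776142],
       [  0.        ,   0.        ,   1.        ]]), 'k1': 0.060891710063053356, 'world_from_camera': array([[ 2.16854426e-02, -9.96632106e-01,  7.90834182e-02,
         3.92779976e+02],
       [-9.99521537e-01, -2.33572640e-02, -2.02764672e-02,
         1.00923066e+01],
       [ 2.20553505e-02, -7.86058756e-02, -9.96661767e-01,
         1.34794691e+03],
       [ 0.00000000e+00,  0.00000000e+00,  0.00000000e+00,
         1.00000000e+00]])}
side {'mtx': array([[381.24821851,   0.        , 280.29025576],
       [  0.        , 381.24821851, 202.20504845],
       [  0.        ,   0.        ,   1.        ]]), 'k1': -0.023393765747376158, 'world_from_camera': array([[-9.65859448e-01, -1.85953666e-01,  1.80379491e-01,
         3.06651765e+02],
       [-2.58631758e-01,  6.51787284e-01, -7.12939654e-01,
         6.85706974e+02],
       [ 1.50046839e-02, -7.35251366e-01, -6.77628430e-01,
         6.69696369e+02],
       [ 0.00000000e+00,  0.00000000e+00,  0.00000000e+00,
         1.00000000e+00]])}
{'clock': 0.1, 'qpos': array([-1.33239087e+00,  3.53599975e-01,  1.63403188e+00, -3.66235507e-05,
        1.15521502e+00, -2.42769859e-03]), 'qvel': array([ 0.00048155, -0.00019798, -0.00149739, -0.00089887,  0.00023519,
       -0.00112958]), 'joint_efforts': array([ 1.55771526e-03, -6.06356263e+01, -3.42819750e+01,  1.69158801e-05,
        3.93062801e-03, -1.50933209e-05]), 'eef_pos': array([ 148.94439158, -606.56733779,  233.73551887]), 'tcp_rot': array([ 3.14156221e+00,  1.25430332e-03, -1.32994838e+00]), 'contact_force': array([-0.56923877,  0.16676493,  0.80026717]), 'wrist_torque': array([-0.01790854, -0.00116776,  0.00756986]), 'opening': 0.9978868222626651}
```

View pics/top0.png

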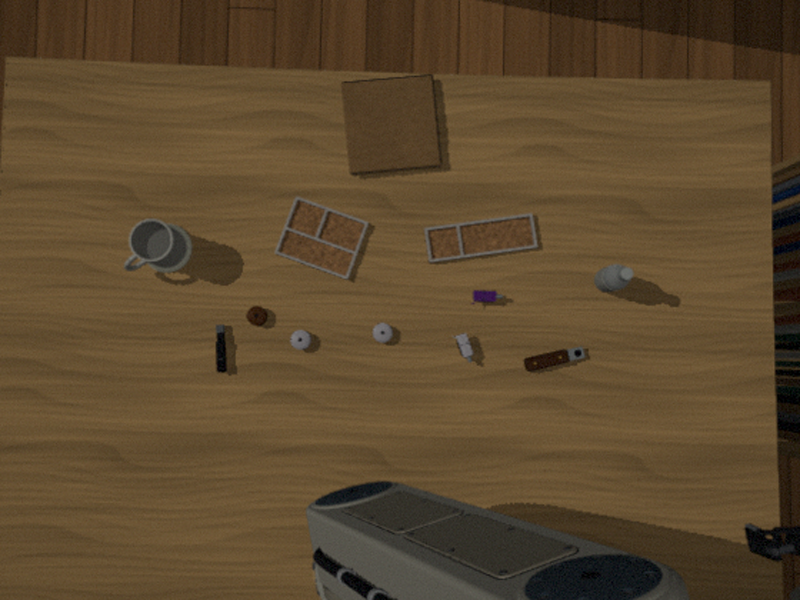

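View pics/side0.png

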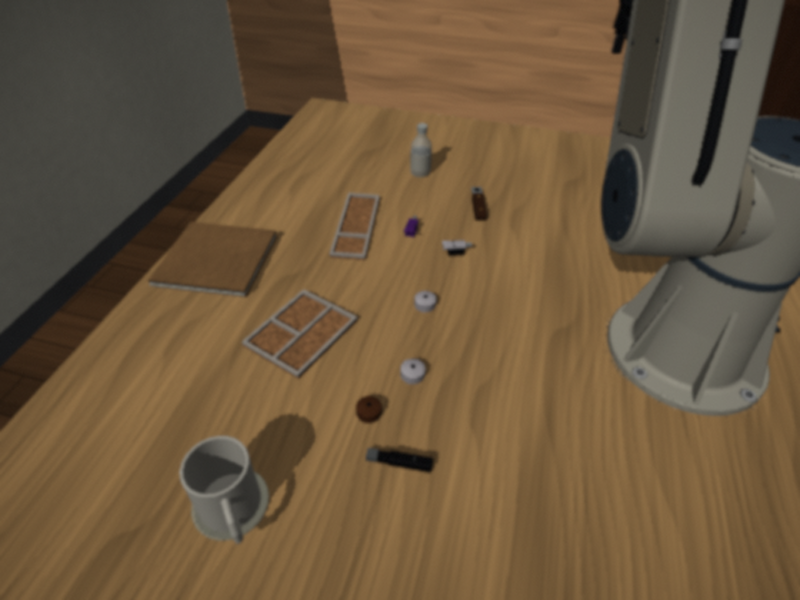

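The top view shows: brush (222,349), adaptors (301,340) and (383,333), silver headshell (465,346), and opener (553,358). The brown puck (257,316) and purple headshell (487,296) are decoys. The three-bay tray is at (323,237) and the two-bay tray at (481,238). Next, enlarged crops.

```bash
cat > h.py <<'E'
import numpy as np, cv2
from rig import r
def cal(n):
    c=r.calibration(n); return c["mtx"],c["k1"],c["world_from_camera"]
def p2w(n,u,v,z):
    "native pixel -> world at height z"
    K,k,T=cal(n)
    d=np.array([k,0,0,0,0.])
    x,y=cv2.undistortPoints(np.array([[[u,v]]],float),K,d)[0,0]
    g=T[:3,:3]@[x,y,1]; o=T[:3,3]
    return o+g*(z-o[2])/g[2]
def w2p(n,P):
    K,k,T=cal(n); M=np.linalg.inv(T)
    return cv2.projectPoints(np.array(P,float).reshape(-1,3),cv2.Rodrigues(M[:3,:3])[0],M[:3,3],K,np.array([k,0,0,0,0.]))[0][:,0]
def crop(n,u0,v0,w,h,s,fn,img=None):
    f=r.grab_frame(n) if img is None else img
    c=cv2.resize(f[v0:v0+h,u0:u0+w],None,fx=s,fy=s,interpolation=cv2.INTER_CUBIC)
    c=cv2.convertScaleAbs(c,alpha=1.5)
    for i in range(0,w,20): cv2.putText(c,str(u0+i),(i*s,10),0,.35,(0,255,255)); cv2.line(c,(i*s,12),(i*s,18),(0,255,255))
    for i in range(0,h,20): cv2.putText(c,str(v0+i),(0,i*s+4),0,.35,(0,255,255))
    cv2.imwrite(fn,c)
E
python3 - <<'E'
from h import *
f=np.mean([r.grab_frame("top") for _ in range(4)],0).astype(np.uint8)
cv2.imwrite("f0.png",f)
crop("top",145,135,130,130,6-1,"pics/L.png",f) 
crop("top",255,145,160,120,5,"pics/R.png",f)
E
```

```text
(no output)
```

View pics/L.png

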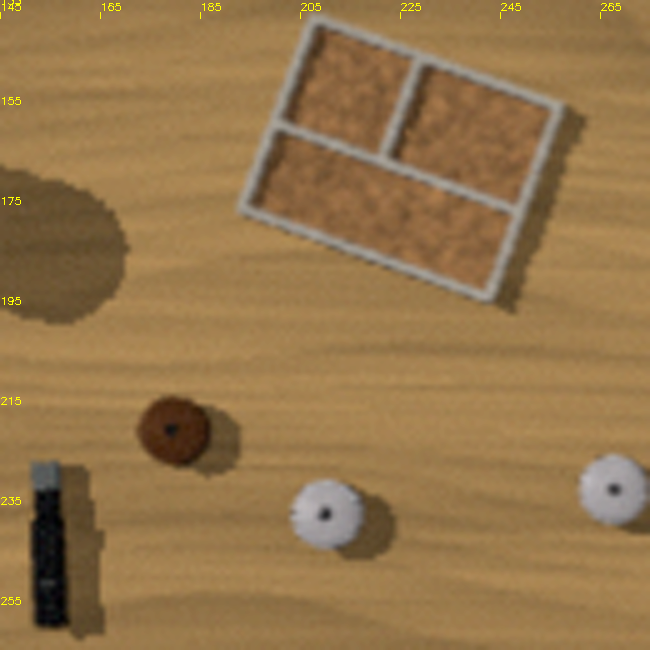

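View pics/R.png

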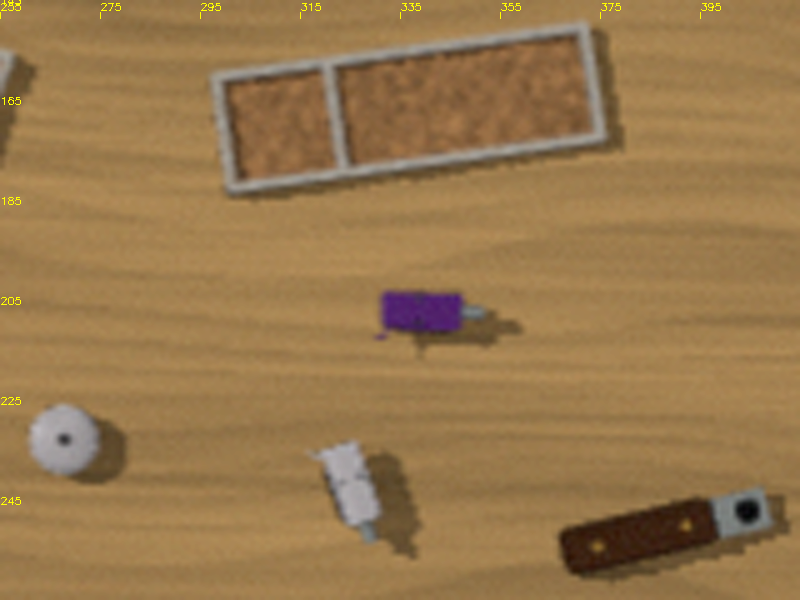

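L crop (origin 145,135, ×5) shows the three-bay tray's outer corners at (314,17), (563,105), (492,301) and (239,210). Adaptors sit at (325,513) and (614,489), and the brush runs from (45,461) to (51,627) with its bristles up. The brown puck at (173,431) is the wrong colour, so it's a decoy.

R crop (origin 255,145) shows the party tray at (212,75), (589,23), (606,141) and (231,194). The aluminium headshell's front is at (338,447) and its collar at (370,541), with the finger lift on the left. The opener runs from (565,553) to (770,509). The purple headshell at (422,311) is a decoy.

```bash
cat > loc.py <<'E'
from h import *
L=lambda x,y,z:p2w("top",145+x/5-.4,135+y/5-.4,z)
R=lambda x,y,z:p2w("top",255+x/5-.4,145+y/5-.4,z)
yaw=lambda d:np.arctan2(d[1],d[0])
def tray(c,w,h,bays,name):
    c=np.array([p[:2] for p in c]); m=c.mean(0)
    M=np.array([[-w/2,-h/2],[w/2,-h/2],[w/2,h/2],[-w/2,h/2]])
    best=None
    for o in range(4):
        q=np.roll(c,o,0)
        for qq in (q,q[::-1]):
            H=M.T@(qq-m); U,S,V=np.linalg.svd(H); Rm=(U@V).T
            if np.linalg.det(Rm)<0: continue
            t=np.arctan2(Rm[1,0],Rm[0,0])
            e=np.abs(qq-m-M@Rm.T).max()
            if best is None or (abs(t)<.4 and e<10): best=(t,e,Rm) if abs(t)<.4 else best
    t,e,Rm=best; print(name,m.round(1),"yaw",round(t,3),"err",round(e,1))
    for k,b in bays.items(): print("  ",k,(m+Rm@b).round(1))
if __name__=="__main__":
    tray([L(314,17,11),L(563,105,11),L(492,301,11),L(239,210,11)],119,150,dict(long=[-31.5,0],sq=[25.5,41],obl=[25.5,-31.5]),"deck")
    tray([R(212,75,11),R(589,23,11),R(606,141,11),R(231,194,11)],68,213,dict(sq=[0,72.5],long=[0,-31.5]),"party")
    print("A",L(325,513,20).round(1),"B",L(614,489,20).round(1),R(64,439,20).round(1))
    a,b=L(51,627,18),L(48,517,18); d=(b-a)/np.linalg.norm(b-a)
    print("brush len",np.linalg.norm(b-a),"yaw",yaw(d),"O",(a+45*d).round(1),"grip",(a+37*d).round(1))
    f=R(338,447,23);k=R(364.5,522.5,23); d=(f-k)/np.linalg.norm(f-k)
    print("head len",np.linalg.norm(f-k),"yaw",yaw(d),"O",(f-26*d).round(1), (k+18*d).round(1))
    a=R(566,554,20);b=R(713,520,20); d=(b-a)/np.linalg.norm(b-a)
    print("opener len",np.linalg.norm(b-a),"yaw",yaw(d),"O",(a+57.5*d).round(1),"grip",(a+47.5*d).round(1))
E
python3 loc.py
```

```text
deck [615.6 129.4] yaw -0.322 err 2.5
   long [585.7 139.3]
   sq [652.8 160.2]
   obl [629.8  91.4]
party [ 623.4 -180.5] yaw 0.164 err 1.0
   sq [ 611.5 -108.9]
   long [ 628.5 -211.5]
A [418.1 164.6  20. ] B [434.5   7.8  20. ] [434.5   7.8  20. ]
brush len 59.32570818613787 yaw 0.07077244923017527 O [398.5 312.9  18. ] grip [390.6 312.3  18. ]
head len 43.4175333658894 yaw 0.352939879164037 O [ 409.1 -150.9   23. ] [ 409.6 -150.7   23. ]
opener len 82.6729859056876 yaw -1.3217013928457964 O [ 392.3 -323.2   20. ] grip [ 389.9 -313.5   20. ]
```

Call:
{"fn": "jog_arm", "kwargs": {"deltas": [{"gripper": -1,"translation": [0.3,0.27,0],"dr": [0,0,-0.018]},{"gripper": -1,"translation": [0.3,0.27,0],"dr": [0,0,-0.018]},{"gripper": -1,"translation": [0.3,0.27,0],"dr": [0,0,-0.018]},{"gripper": -1,"translation": [0.3,0.27,0],"dr": [0,0,-0.018]},{"gripper": -1,"translation": [0.3,0.27,0],"dr": [0,0,-0.018]},{"gripper": -1,"translation": [0.3,0.27,0],"dr": [0,0,-0.018]},{"gripper": -1,"translation": [0.03,0.4,0],"dr": [0,0,0]},{"gripper": -1,"translation": [0.03,0.4,0],"dr": [0,0,0]},{"gripper": -1,"translation": [0.03,0.4,0],"dr": [0,0,0]},{"gripper": -1,"translation": [0.03,0.4,0],"dr": [0,0,0]},{"gripper": -1,"translation": [0.03,0.4,0],"dr": [0,0,0]},{"gripper": -1,"translation": [0.03,0.4,0],"dr": [0,0,0]}], "squeeze": 40}}

```text
clock: 1.3
eef_pos: [346.7, -203.2, 234.5]
tcp_rot: [-3.141, -0.0, -1.5]
contact_force: [1.0, -0.2, 0.1]
opening: 1.003
```

Call:
{"fn": "jog_arm", "kwargs": {"deltas": [{"gripper": -1,"translation": [0.03,0.4,0],"dr": [0,0,0]},{"gripper": -1,"translation": [0.03,0.4,0],"dr": [0,0,0]},{"gripper": -1,"translation": [0.03,0.4,0],"dr": [0,0,0]},{"gripper": -1,"translation": [0.03,0.4,0],"dr": [0,0,0]},{"gripper": -1,"translation": [0.03,0.4,0],"dr": [0,0,0]},{"gripper": -1,"translation": [0.03,0.4,0],"dr": [0,0,0]},{"gripper": -1,"translation": [0.03,0.4,0],"dr": [0,0,0]},{"gripper": -1,"translation": [0.03,0.4,0],"dr": [0,0,0]},{"gripper": -1,"translation": [0.03,0.4,-0.1]},{"gripper": -1,"translation": [0.03,0.35,-0.2]},{"gripper": -1,"translation": [0.03,0.3,-0.25]},{"gripper": -1,"translation": [0,0,0]}]}}

```text
$.deltas[8]: bad value
```

Call:
{"fn": "jog_arm", "kwargs": {"deltas": [{"gripper": -1,"translation": [0.04,0.41,0],"dr": [0,0,0]},{"gripper": -1,"translation": [0.04,0.41,0],"dr": [0,0,0]},{"gripper": -1,"translation": [0.04,0.41,0],"dr": [0,0,0]},{"gripper": -1,"translation": [0.04,0.41,0],"dr": [0,0,0]},{"gripper": -1,"translation": [0.04,0.41,0],"dr": [0,0,0]},{"gripper": -1,"translation": [0.04,0.41,0],"dr": [0,0,0]},{"gripper": -1,"translation": [0.04,0.41,0],"dr": [0,0,0]},{"gripper": -1,"translation": [0.04,0.41,0],"dr": [0,0,0]},{"gripper": -1,"translation": [0.04,0.41,0],"dr": [0,0,0]},{"gripper": -1,"translation": [0.04,0.41,0],"dr": [0,0,0]},{"gripper": -1,"translation": [0.04,0.41,0],"dr": [0,0,0]},{"gripper": -1,"translation": [0,0.41,0],"dr": [0,0,0]}]}}

```text
clock: 2.3
eef_pos: [391.1, 289.5, 234.6]
tcp_rot: [-3.141, 0.0, -1.499]
contact_force: [1.1, -0.7, 0.0]
opening: 0.998
```

Call:
{"fn": "jog_arm", "kwargs": {"deltas": [{"gripper": -1,"translation": [0,0.2,-0.3],"dr": [0,0,0]},{"gripper": -1,"translation": [0,0.03,-0.35],"dr": [0,0,0]},{"gripper": -1,"translation": [0,0,-0.35],"dr": [0,0,0]},{"gripper": -1,"translation": [0,0,-0.2],"dr": [0,0,0]},{"gripper": -1,"translation": [0,0,0],"dr": [0,0,0]},{"gripper": -1,"translation": [0,0,0],"dr": [0,0,0]}]}}

```text
clock: 2.8
eef_pos: [390.6, 309.7, 113.9]
tcp_rot: [3.14, -0.001, -1.5]
contact_force: [0.3, 1.0, 0.8]
opening: 1.002
```

```bash
python3 - <<'E'
from h import *
crop("top",110,190,110,100,6,"pics/b1.png")
s=r.sense();print(s["eef_pos"],s["tcp_rot"],s["qpos"])
E
```

```text
[391.4823722  310.31331373 115.1550398 ] [-3.14129184e+00  2.18156173e-04 -1.49976374e+00] [6.67240105e-01 3.16621692e-01 2.00221427e+00 1.58398172e-05
 8.22385277e-01 2.16699310e+00]
```

View pics/b1.png

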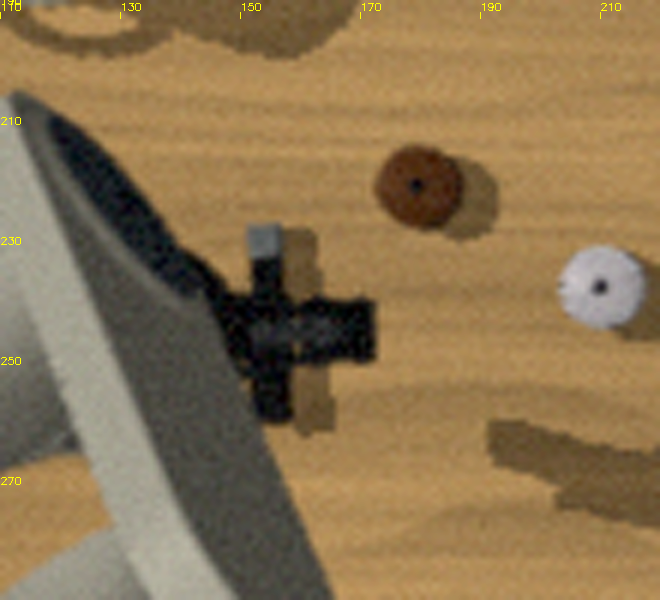

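The open jaws straddle the brush handle (centre about (155,243)), and the brown puck is clear. Next I descend, grip and lift.

Call:
{"fn": "jog_arm", "kwargs": {"deltas": [{"gripper": -1,"translation": [0,0.02,-0.3],"dr": [0,0,0]},{"gripper": -1,"translation": [0,0,-0.3],"dr": [0,0,0]},{"gripper": -1,"translation": [0,0,-0.22],"dr": [0,0,0]},{"gripper": 1,"translation": [0,0,0],"dr": [0,0,0]},{"gripper": 1,"translation": [0,0,0],"dr": [0,0,0]},{"gripper": 1,"translation": [0,0,0],"dr": [0,0,0]},{"gripper": 1,"translation": [0,0,0],"dr": [0,0,0]},{"gripper": 1,"translation": [0,0,0],"dr": [0,0,0]},{"gripper": 1,"translation": [0,0,0],"dr": [0,0,0]},{"gripper": 1,"translation": [0,0,0],"dr": [0,0,0]},{"gripper": 1,"translation": [0,0,0],"dr": [0,0,0]},{"gripper": 1,"translation": [0,0,0],"dr": [0,0,0]}]}}

```text
clock: 3.85
eef_pos: [391.1, 312.1, 32.6]
tcp_rot: [-3.141, 0.0, -1.5]
contact_force: [-0.1, 0.5, 0.1]
opening: 0.005
```

Call:
{"fn": "jog_arm", "kwargs": {"deltas": [{"gripper": 1,"translation": [0,0,0],"dr": [0,0,0]},{"gripper": 1,"translation": [0,0,0],"dr": [0,0,0]}]}}

```text
clock: 4.02
eef_pos: [391.0, 312.0, 32.3]
tcp_rot: [3.141, -0.0, -1.5]
contact_force: [1.0, 0.5, 0.7]
opening: 0.001
```

```bash
python3 - <<'E'
from h import *
a=r.grab_frame("top")[200:280,110:220];b=r.grab_frame("side")[275:355,220:330]
c=np.hstack([cv2.resize(x,(400,290),interpolation=cv2.INTER_CUBIC) for x in(a,b)])
cv2.imwrite("pics/b2.png",cv2.convertScaleAbs(c,alpha=1.7))
E
```

```text
(no output)
```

View pics/b2.png

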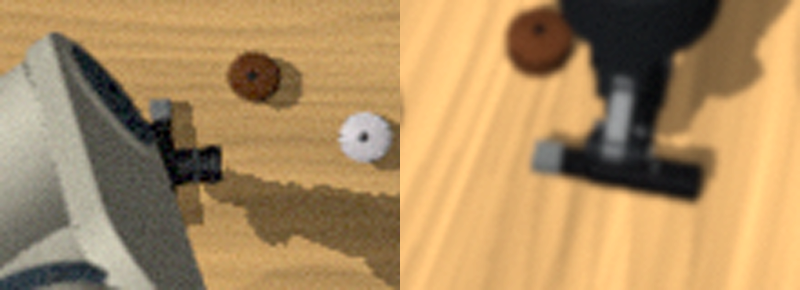

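```bash
python3 - <<'E'
from h import *
nat=lambda x,y:(220+(x-400)*110/400,275+y*80/290)
for p,z in (((537,170),0),((700,198),0),((535,143),18),((702,168),18)):print(p,p2w("side",*nat(*p),z).round(1))
for P in ((391,312,7),(391,312,18),(391,312,30),(391,303,7),(391,312,50)):
    u,v=w2p("side",P)[0];print(P,(u-220)*400/110+400,(v-275)*290/80, w2p("top",P))
E
```

```text
(537, 170) [438.6 323.3   0. ]
(700, 198) [351.4 316.    0. ]
(535, 143) [440.8 318.3  18. ]
(702, 168) [352.9 309.   18. ]
(391, 312, 7) 629.1571587287187 166.33787111434165 [[155.48532765 246.10743392]]
(391, 312, 18) 629.5762380165804 155.4007024178506 [[154.5586718  246.09495137]]
(391, 312, 30) 630.0434545074704 143.20480289893447 [[153.52986341 246.08111186]]
(391, 303, 7) 633.440828922213 151.6829855774617 [[158.82245547 246.17204096]]
(391, 312, 50) 630.8463873665588 122.23958549712908 [[151.77224811 246.05751487]]
```

```bash
python3 - <<'E'
from h import *
cv2.imwrite("s_closed.png",np.mean([r.grab_frame("side") for _ in range(5)],0).astype(np.uint8))
E
```

Call:
{"fn": "jog_arm", "kwargs": {"deltas": [{"gripper": 0,"translation": [0,0,0],"dr": [0,0,0]},{"gripper": 0,"translation": [0,0,0],"dr": [0,0,0]},{"gripper": 0,"translation": [0,0,0],"dr": [0,0,0]},{"gripper": 0,"translation": [0,0,0],"dr": [0,0,0]},{"gripper": 0,"translation": [0,0,0],"dr": [0,0,0]},{"gripper": 0,"translation": [0,0,0],"dr": [0,0,0]}]}}

```text
clock: 4.87
eef_pos: [391.1, 312.0, 32.4]
tcp_rot: [-3.142, 0.0, -1.5]
contact_force: [-0.2, -0.6, 0.5]
opening: 0.497
```

```bash
python3 - <<'E'
from h import *
a=cv2.imread("s_closed.png");b=np.mean([r.grab_frame("side") for _ in range(5)],0).astype(np.uint8)
c=np.hstack([cv2.resize(x[285:345,240:320],(400,300),interpolation=cv2.INTER_CUBIC) for x in(a,b)])
cv2.imwrite("pics/b3.png",np.clip(255*(c/255.)**.5,0,255).astype(np.uint8))
for P in ((391,312,7),(391,312,18),(391,303,7),(391,321,7)): print(P,(w2p("side",P)[0]-[240,285])*5)
E
```

```text
(391, 312, 7) [215.09109325 179.43154636]
(391, 312, 18) [215.66732727 164.34579644]
(391, 303, 7) [220.98113977 159.21791114]
(391, 321, 7) [209.09848236 199.99332659]
```

View pics/b3.png

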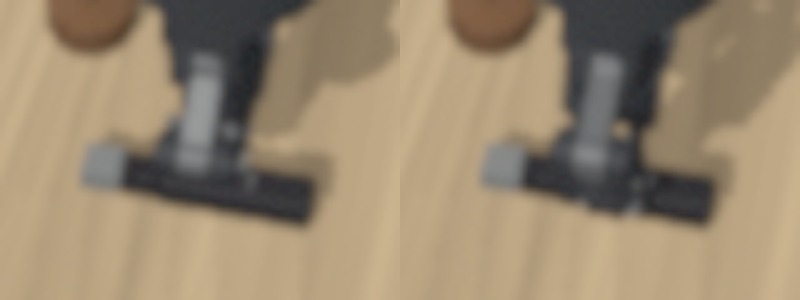

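The crop shows the shut jaws passing over the brush without moving it, so the fingertips sit higher than I assumed. I'll do a touch test on the bare ledge beside the brush to find the real tip height.

Call:
{"fn": "jog_arm", "kwargs": {"deltas": [{"gripper": 0,"translation": [0,0,0.3],"dr": [0,0,0]},{"gripper": 1,"translation": [0,-0.25,0.1],"dr": [0,0,0]},{"gripper": 1,"translation": [0,-0.25,0],"dr": [0,0,0]},{"gripper": 1,"translation": [0,0,0],"dr": [0,0,0]},{"gripper": 1,"translation": [0,0,0],"dr": [0,0,0]},{"gripper": 1,"translation": [0,0,0],"dr": [0,0,0]},{"gripper": 1,"translation": [0,0,-0.2],"dr": [0,0,0]},{"gripper": 1,"translation": [0,0,-0.2],"dr": [0,0,0]},{"gripper": 1,"translation": [0,0,-0.05],"dr": [0,0,0]},{"gripper": 1,"translation": [0,0,0],"dr": [0,0,0]}]}}

```text
clock: 5.95
eef_pos: [390.1, 262.0, 26.0]
tcp_rot: [3.139, -0.001, -1.499]
contact_force: [-0.4, -0.2, 0.1]
opening: -0.002
```

Call:
{"fn": "jog_arm", "kwargs": {"deltas": [{"gripper": 1,"translation": [0,0,-0.015],"dr": [0,0,0]},{"gripper": 1,"translation": [0,0,0],"dr": [0,0,0]}]}}

```text
clock: 6.12
eef_pos: [391.4, 262.6, 26.3]
tcp_rot: [-3.141, 0.0, -1.499]
contact_force: [-0.7, 0.4, -0.0]
opening: -0.001
```

Call:
{"fn": "jog_arm", "kwargs": {"deltas": [{"gripper": 1,"translation": [0,0,-0.01],"dr": [0,0,0]},{"gripper": 1,"translation": [0,0,0],"dr": [0,0,0]}]}}

```text
clock: 6.28
eef_pos: [391.4, 262.4, 25.4]
tcp_rot: [-3.141, 0.001, -1.5]
contact_force: [-0.1, -1.4, -0.5]
opening: 0.004
```

Call:
{"fn": "jog_arm", "kwargs": {"deltas": [{"gripper": 1,"translation": [0,0,-0.02],"dr": [0,0,0]},{"gripper": 1,"translation": [0,0,0],"dr": [0,0,0]}]}}

```text
clock: 6.45
eef_pos: [391.2, 262.1, 23.0]
tcp_rot: [-3.141, 0.0, -1.5]
contact_force: [0.3, 0.5, -0.1]
opening: 0.002
```

```bash
python3 - <<'E'
from h import *
b=np.mean([r.grab_frame("side") for _ in range(4)],0).astype(np.uint8)
c=cv2.resize(b[240:340,240:340],(600,600),interpolation=cv2.INTER_CUBIC)
cv2.imwrite("pics/b4.png",np.clip(255*(c/255.)**.5,0,255).astype(np.uint8))
for P in ((391,262,0),(391,262,10),(391,262,20)): print(P,(w2p("side",P)[0]-[240,240])*6)
E
```

```text
(391, 262, 0) [295.25233921 367.20098275]
(391, 262, 10) [296.17986198 350.54767864]
(391, 262, 20) [297.12400098 333.59199817]
```

View pics/b4.png

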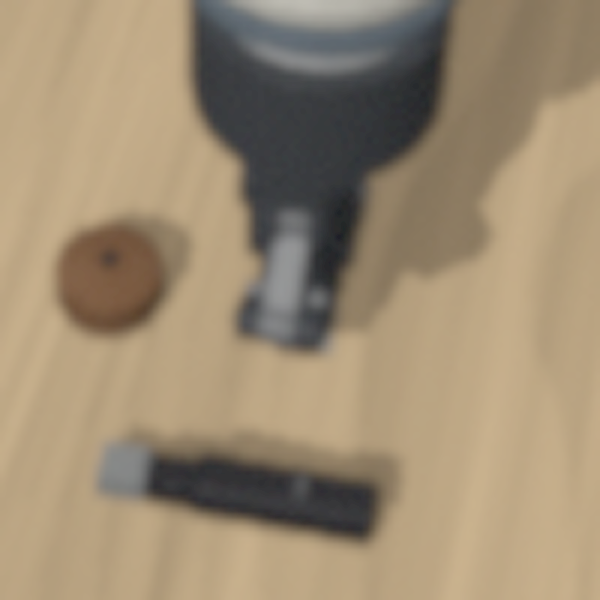

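The shut tips end near (285,345), still about 11–13 mm above the ledge with the TCP at 23. I keep going down.

Call:
{"fn": "jog_arm", "kwargs": {"deltas": [{"gripper": 1,"translation": [0,0,-0.04],"dr": [0,0,0]},{"gripper": 1,"translation": [0,0,-0.03],"dr": [0,0,0]},{"gripper": 1,"translation": [0,0,0],"dr": [0,0,0]}]}}

```text
clock: 6.9
eef_pos: [390.7, 261.8, 15.2]
tcp_rot: [3.141, -0.0, -1.5]
contact_force: [-0.0, -0.5, 0.1]
opening: -0.001
```

Call:
{"fn": "jog_arm", "kwargs": {"deltas": [{"gripper": 1,"translation": [0,0,-0.015],"dr": [0,0,0]},{"gripper": 1,"translation": [0,0,0],"dr": [0,0,0]}]}}

```text
clock: 7.07
eef_pos: [390.9, 261.9, 14.1]
tcp_rot: [3.141, -0.0, -1.5]
contact_force: [-0.9, -0.9, 0.6]
opening: 0.003
```

Call:
{"fn": "jog_arm", "kwargs": {"deltas": [{"gripper": 1,"translation": [0,0,-0.015],"dr": [0,0,0]},{"gripper": 1,"translation": [0,0,0],"dr": [0,0,0]}]}}

```text
clock: 7.23
eef_pos: [391.0, 262.0, 12.7]
tcp_rot: [3.141, -0.0, -1.5]
contact_force: [-0.2, -1.2, -0.4]
opening: -0.003
```

Call:
{"fn": "jog_arm", "kwargs": {"deltas": [{"gripper": 1,"translation": [0,0,-0.01],"dr": [0,0,0]},{"gripper": 1,"translation": [0,0,0],"dr": [0,0,0]}]}}

```text
clock: 7.4
eef_pos: [391.0, 262.0, 11.8]
tcp_rot: [3.141, -0.0, -1.5]
contact_force: [0.5, 0.1, 0.2]
opening: 0.002
```

Call:
{"fn": "jog_arm", "kwargs": {"deltas": [{"gripper": 1,"translation": [0,0,-0.01],"dr": [0,0,0]},{"gripper": 1,"translation": [0,0,0],"dr": [0,0,0]}]}}

```text
clock: 7.57
eef_pos: [391.0, 262.0, 10.8]
tcp_rot: [3.142, -0.0, -1.5]
contact_force: [-0.2, 0.6, 0.7]
opening: -0.001
```

Call:
{"fn": "jog_arm", "kwargs": {"deltas": [{"gripper": 1,"translation": [0,0,-0.01],"dr": [0,0,0]},{"gripper": 1,"translation": [0,0,0],"dr": [0,0,0]}]}}

```text
clock: 7.73
eef_pos: [391.0, 262.0, 9.8]
tcp_rot: [3.142, -0.0, -1.5]
contact_force: [-0.3, 0.5, -1.0]
opening: 0.001
```

Call:
{"fn": "jog_arm", "kwargs": {"deltas": [{"gripper": 1,"translation": [0,0,-0.01],"dr": [0,0,0]},{"gripper": 1,"translation": [0,0,0],"dr": [0,0,0]}]}}

```text
clock: 7.9
eef_pos: [391.0, 262.0, 8.8]
tcp_rot: [3.142, -0.0, -1.5]
contact_force: [-0.0, -0.1, 0.2]
opening: -0.003
```

Call:
{"fn": "jog_arm", "kwargs": {"deltas": [{"gripper": 1,"translation": [0,0,-0.01],"dr": [0,0,0]},{"gripper": 1,"translation": [0,0,0],"dr": [0,0,0]}]}}

```text
clock: 8.07
eef_pos: [391.0, 262.0, 7.7]
tcp_rot: [3.141, -0.0, -1.5]
contact_force: [-0.3, -0.5, -0.1]
opening: -0.002
```

```bash
python3 - <<'E'
from h import *
b=np.mean([r.grab_frame("side") for _ in range(4)],0).astype(np.uint8)
c=cv2.resize(b[260:320,260:320],(600,600),interpolation=cv2.INTER_CUBIC)
cv2.imwrite("pics/b5.png",np.clip(255*(c/255.)**.5,0,255).astype(np.uint8))
for P in ((391,262,0),(391,262,10),(391,262,20)): print(P,(w2p("side",P)[0]-[260,260])*10)
s=r.sense();print(s)
E
```

```text
(391, 262, 0) [292.08723201 412.00163792]
(391, 262, 10) [293.6331033  384.24613107]
(391, 262, 20) [295.2066683  355.98666362]
{'clock': 8.2667, 'qpos': array([5.87179073e-01, 4.76740775e-01, 2.11146036e+00, 8.33116245e-06,
       5.53400606e-01, 2.08676381e+00]), 'qvel': array([ 9.61095369e-04, -7.42114345e-04, -1.00018920e-03, -7.82196683e-04,
       -9.05166360e-05, -6.26138391e-04]), 'joint_efforts': array([-1.20792763e-03, -5.16047323e+01, -1.67611992e+01,  1.71497627e-04,
        1.10674344e-03, -2.51650204e-05]), 'eef_pos': array([391.04015042, 262.0321026 ,   7.88377968]), 'tcp_rot': array([ 3.14158259e+00, -6.74313488e-07, -1.49959182e+00]), 'contact_force': array([0.23672201, 0.16061771, 0.18916968]), 'wrist_torque': array([-0.02424931,  0.03691193,  0.00051927]), 'opening': -0.0005280474997300994}
```

View pics/b5.png

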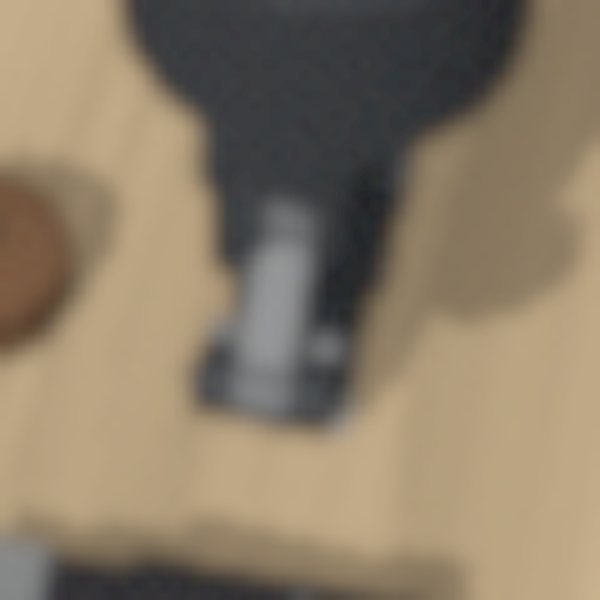

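Call:
{"fn": "jog_arm", "kwargs": {"deltas": [{"gripper": 1,"translation": [0,0,-0.01],"dr": [0,0,0]},{"gripper": 1,"translation": [0,0,0],"dr": [0,0,0]}]}}

```text
clock: 8.43
eef_pos: [391.0, 262.0, 6.8]
tcp_rot: [3.142, 0.0, -1.5]
contact_force: [-0.2, -0.3, 0.4]
opening: -0.0
```

Call:
{"fn": "jog_arm", "kwargs": {"deltas": [{"gripper": 1,"translation": [0,0,-0.01],"dr": [0,0,0]},{"gripper": 1,"translation": [0,0,0],"dr": [0,0,0]}]}}

```text
clock: 8.6
eef_pos: [391.0, 262.0, 5.7]
tcp_rot: [3.141, -0.0, -1.5]
contact_force: [-0.4, 0.1, 0.3]
opening: -0.003
```

Call:
{"fn": "jog_arm", "kwargs": {"deltas": [{"gripper": 1,"translation": [0,0,-0.01],"dr": [0,0,0]},{"gripper": 1,"translation": [0,0,0],"dr": [0,0,0]}]}}

```text
clock: 8.77
eef_pos: [391.0, 262.0, 4.8]
tcp_rot: [3.142, -0.0, -1.5]
contact_force: [0.6, 0.0, 0.9]
opening: -0.001
```

```bash
python3 - <<'E'
from h import *
for z in (60,90,120,150): print(z,p2w("top",172,245,z).round(1))
t=np.mean([r.grab_frame("top") for _ in range(4)],0).astype(np.uint8)
s=np.mean([r.grab_frame("side") for _ in range(4)],0).astype(np.uint8)
g=lambda a:np.clip(255*(a/255.)**.45,0,255).astype(np.uint8)
c=np.hstack([g(cv2.resize(t[215:275,140:200],(400,400),interpolation=cv2.INTER_CUBIC)),g(cv2.resize(s[270:310,265:305],(400,400),interpolation=cv2.INTER_CUBIC))])
cv2.imwrite("pics/b6.png",c)
for P in ((391,262,0),(391,276,0),(391,262,30),(391,248,0)): print(P,(w2p("top",P)[0]-[140,215])*400/60,(w2p("side",P)[0]-[265,270])*10)
E
```

```text
60 [394.8 257.4  60. ]
90 [394.8 251.6  90. ]
120 [394.7 245.8 120. ]
150 [394.7 240.1 150. ]
(391, 262, 0) [229.81556911 209.83011401] [242.08723201 312.00163792]
(391, 276, 0) [195.51556924 209.15620537] [225.13502492 370.4206319 ]
(391, 262, 30) [215.7681616  209.65244251] [246.80866535 227.2096147 ]
(391, 248, 0) [264.07372433 210.50665202] [258.61111468 255.04357903]
```

View pics/b6.png

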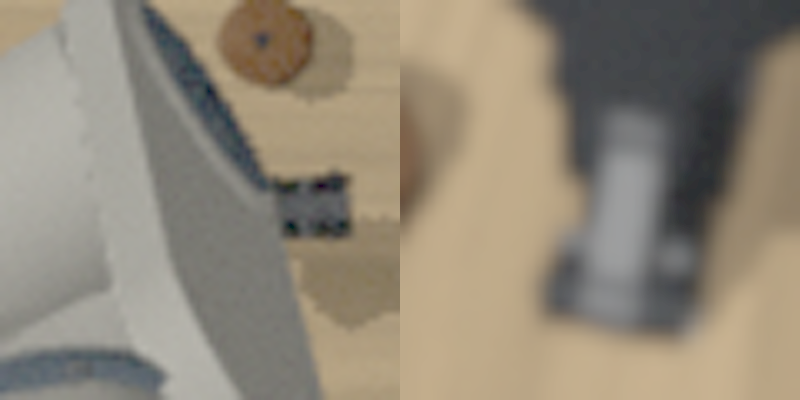

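The shut tip still looks clear of the ledge, and neither the force nor the tracking shows contact. I continue in 1 mm steps.

Call:
{"fn": "jog_arm", "kwargs": {"deltas": [{"gripper": 1,"translation": [0,0,-0.015],"dr": [0,0,0]},{"gripper": 1,"translation": [0,0,0],"dr": [0,0,0]}]}}

```text
clock: 9.33
eef_pos: [391.0, 262.0, 3.2]
tcp_rot: [3.141, -0.0, -1.5]
contact_force: [-0.2, 0.4, -0.2]
opening: 0.001
```

Call:
{"fn": "jog_arm", "kwargs": {"deltas": [{"gripper": 1,"translation": [0,0,-0.015],"dr": [0,0,0]},{"gripper": 1,"translation": [0,0,0],"dr": [0,0,0]}]}}

```text
clock: 9.5
eef_pos: [391.1, 262.1, 3.1]
tcp_rot: [3.141, -0.0, -1.5]
contact_force: [-5.1, -3.6, 24.7]
opening: 0.002
```

Call:
{"fn": "jog_arm", "kwargs": {"deltas": [{"gripper": 1,"translation": [0,0,-0.015],"dr": [0,0,0]},{"gripper": 1,"translation": [0,0,0],"dr": [0,0,0]}]}}

```text
clock: 9.67
eef_pos: [391.1, 262.1, 3.0]
tcp_rot: [3.142, 0.0, -1.5]
contact_force: [-10.7, -6.7, 52.4]
opening: -0.0
```

The shut fingertips touch the ledge at a reported z of 3.1, so the tips are only about 3 mm ahead of the reported TCP, not 25 mm. I'll use tip_z ≈ z_read − 3 from here on. Backing off and grasping again.

Call:
{"fn": "jog_arm", "kwargs": {"deltas": [{"gripper": 1,"translation": [0,0,0.2],"dr": [0,0,0]},{"gripper": 1,"translation": [0,0,0.35],"dr": [0,0,0]},{"gripper": -1,"translation": [0,0.25,0.1],"dr": [0,0,0]},{"gripper": -1,"translation": [0,0.25,0],"dr": [0,0,0]},{"gripper": -1,"translation": [0,0,0],"dr": [0,0,0]},{"gripper": -1,"translation": [0,0,0],"dr": [0,0,0]},{"gripper": -1,"translation": [0,0,0],"dr": [0,0,0]},{"gripper": -1,"translation": [0,0,0],"dr": [0,0,0]},{"gripper": -1,"translation": [0,0,0],"dr": [0,0,0]},{"gripper": -1,"translation": [0,0,0],"dr": [0,0,0]}]}}

```text
clock: 10.5
eef_pos: [390.8, 311.2, 65.0]
tcp_rot: [3.141, -0.001, -1.5]
contact_force: [-0.4, -0.3, -1.5]
opening: 1.001
```

Call:
{"fn": "jog_arm", "kwargs": {"deltas": [{"gripper": -1,"translation": [0,0.01,-0.3],"dr": [0,0,0]},{"gripper": -1,"translation": [0,0,-0.25],"dr": [0,0,0]},{"gripper": -1,"translation": [0,0,0],"dr": [0,0,0]},{"gripper": 1,"translation": [0,0,0],"dr": [0,0,0]},{"gripper": 1,"translation": [0,0,0],"dr": [0,0,0]},{"gripper": 1,"translation": [0,0,0],"dr": [0,0,0]},{"gripper": 1,"translation": [0,0,0],"dr": [0,0,0]},{"gripper": 1,"translation": [0,0,0],"dr": [0,0,0]},{"gripper": 1,"translation": [0,0,0],"dr": [0,0,0]},{"gripper": 1,"translation": [0,0,0],"dr": [0,0,0]},{"gripper": 1,"translation": [0,0,0],"dr": [0,0,0]},{"gripper": 1,"translation": [0,0,0],"dr": [0,0,0]}]}}

```text
clock: 11.5
eef_pos: [391.5, 313.4, 11.4]
tcp_rot: [-3.14, 0.001, -1.5]
contact_force: [-0.7, -0.5, 8.6]
opening: 0.173
```

Brush gripped (opening 0.173). Lifting, then carrying it over the long bay.

Call:
{"fn": "jog_arm", "kwargs": {"deltas": [{"gripper": 1,"translation": [0,0,0.3],"dr": [0,0,0]},{"gripper": 1,"translation": [0,0,0.4],"dr": [0,0,0]},{"gripper": 1,"translation": [0.19,-0.18,0],"dr": [0,0,0.075]},{"gripper": 1,"translation": [0.19,-0.18,0],"dr": [0,0,0.075]},{"gripper": 1,"translation": [0.19,-0.18,0],"dr": [0,0,0.075]},{"gripper": 1,"translation": [0.19,-0.18,0],"dr": [0,0,0.075]},{"gripper": 1,"translation": [0.19,-0.18,0],"dr": [0,0,0.075]},{"gripper": 1,"translation": [0.19,-0.18,0],"dr": [0,0,0.075]},{"gripper": 1,"translation": [0.19,-0.18,0],"dr": [0,0,0.075]},{"gripper": 1,"translation": [0.19,-0.18,0],"dr": [0,0,0.075]},{"gripper": 1,"translation": [0.19,-0.18,0],"dr": [0,0,0.075]},{"gripper": 1,"translation": [0.19,-0.18,0],"dr": [0,0,0.075]}]}}

```text
clock: 12.5
eef_pos: [581.9, 132.0, 80.7]
tcp_rot: [-3.141, -0.0, -0.316]
contact_force: [-1.0, -0.4, -1.0]
opening: 0.171
```

Call:
{"fn": "jog_arm", "kwargs": {"deltas": [{"gripper": 1,"translation": [0,0,0],"dr": [0,0,0]},{"gripper": 1,"translation": [0,0,0],"dr": [0,0,0]},{"gripper": 1,"translation": [0,0,0],"dr": [0,0,0]}]}}

```text
clock: 12.75
eef_pos: [580.4, 133.1, 80.3]
tcp_rot: [3.141, 0.001, -0.324]
contact_force: [0.4, 0.2, 0.2]
opening: 0.168
```

```bash
python3 - <<'E'
from h import *
t=np.mean([r.grab_frame("top") for _ in range(3)],0).astype(np.uint8)
s=np.mean([r.grab_frame("side") for _ in range(3)],0).astype(np.uint8)
g=lambda a:np.clip(255*(a/255.)**.55,0,255).astype(np.uint8)
c=np.hstack([g(cv2.resize(t[125:225,175:275],(400,400),interpolation=cv2.INTER_CUBIC)),g(cv2.resize(s[180:280,160:260],(400,400),interpolation=cv2.INTER_CUBIC))])
cv2.imwrite("pics/b7.png",c)
print(r.sense()["eef_pos"],r.sense()["tcp_rot"],r.sense()["opening"])
E
```

```text
[580.59733653 133.6407452   80.45110075] [ 3.14155776e+00  1.33877787e-04 -3.21060389e-01] 0.17244412041410898
```

View pics/b7.png

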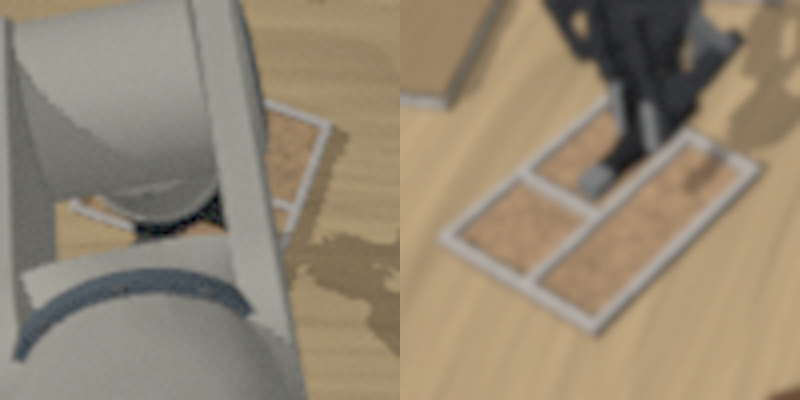

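The side view shows the brush held level, pointing along the three-bay tray's long bay. It appears shifted only by its height. Lowering and releasing.

Call:
{"fn": "jog_arm", "kwargs": {"deltas": [{"gripper": 1,"translation": [0.027,-0.017,-0.3],"dr": [0,0,0]},{"gripper": 1,"translation": [0,0,-0.2],"dr": [0,0,0]},{"gripper": 1,"translation": [0,0,-0.09],"dr": [0,0,0]},{"gripper": 1,"translation": [0,0,-0.03],"dr": [0,0,0]},{"gripper": 1,"translation": [0,0,-0.02],"dr": [0,0,0]},{"gripper": 1,"translation": [0,0,-0.01],"dr": [0,0,0]},{"gripper": 1,"translation": [0,0,0],"dr": [0,0,0]}]}}

```text
clock: 13.63
eef_pos: [583.9, 131.5, 16.6]
tcp_rot: [-3.141, -0.0, -0.321]
contact_force: [0.2, -0.4, -0.3]
opening: 0.176
```

Call:
{"fn": "jog_arm", "kwargs": {"deltas": [{"gripper": 0.5,"translation": [0,0,0],"dr": [0,0,0]},{"gripper": 0.4,"translation": [0,0,0],"dr": [0,0,0]},{"gripper": 0.3,"translation": [0,0,0],"dr": [0,0,0]},{"gripper": 0.1,"translation": [0,0,0],"dr": [0,0,0]},{"gripper": 0,"translation": [0,0,0],"dr": [0,0,0]},{"gripper": 0,"translation": [0,0,0.1],"dr": [0,0,0]},{"gripper": 0,"translation": [0,0,0.3],"dr": [0,0,0]},{"gripper": 0,"translation": [0,0,0.35],"dr": [0,0,0]}]}}

```text
clock: 14.3
eef_pos: [582.0, 130.9, 89.8]
tcp_rot: [3.139, 0.004, -0.322]
contact_force: [0.9, 0.3, 0.3]
opening: 0.497
```

Call:
{"fn": "jog_arm", "kwargs": {"deltas": [{"gripper": -1,"translation": [-0.193,-0.313,0],"dr": [0,0,-0.0634]},{"gripper": -1,"translation": [-0.193,-0.313,0],"dr": [0,0,-0.0634]},{"gripper": -1,"translation": [-0.193,-0.313,0],"dr": [0,0,-0.0634]},{"gripper": -1,"translation": [-0.193,-0.313,0],"dr": [0,0,-0.0634]},{"gripper": -1,"translation": [-0.193,-0.313,0],"dr": [0,0,-0.0634]},{"gripper": -1,"translation": [-0.193,-0.313,0],"dr": [0,0,-0.0634]},{"gripper": -1,"translation": [-0.193,-0.313,0],"dr": [0,0,-0.0634]},{"gripper": -1,"translation": [-0.193,-0.313,0],"dr": [0,0,-0.0634]},{"gripper": -1,"translation": [-0.193,-0.313,0],"dr": [0,0,-0.0634]},{"gripper": -1,"translation": [0,0,0],"dr": [0,0,0]},{"gripper": -1,"translation": [0,0,0],"dr": [0,0,0]},{"gripper": -1,"translation": [0,0,0],"dr": [0,0,0]}], "squeeze": 30}}

```text
clock: 15.3
eef_pos: [410.5, -150.6, 90.9]
tcp_rot: [-3.141, -0.0, -1.218]
contact_force: [0.1, 0.2, 0.7]
opening: 1.003
```

```bash
python3 - <<'E'
from h import *
t=np.mean([r.grab_frame("top") for _ in range(3)],0).astype(np.uint8)
s=np.mean([r.grab_frame("side") for _ in range(3)],0).astype(np.uint8)
g=lambda a:np.clip(255*(a/255.)**.55,0,255).astype(np.uint8)
c=np.hstack([g(cv2.resize(t[120:260,170:310],(400,400),interpolation=cv2.INTER_CUBIC)),g(cv2.resize(s[150:290,160:300],(400,400),interpolation=cv2.INTER_CUBIC))])
cv2.imwrite("pics/b8.png",c)
print(r.sense()["eef_pos"],r.sense()["tcp_rot"],r.sense()["opening"])
E
```

```text
[ 410.46982988 -149.61312628   90.37094482] [ 3.14158494e+00  7.10897023e-05 -1.21593809e+00] 0.9953711872429545
```

View pics/b8.png

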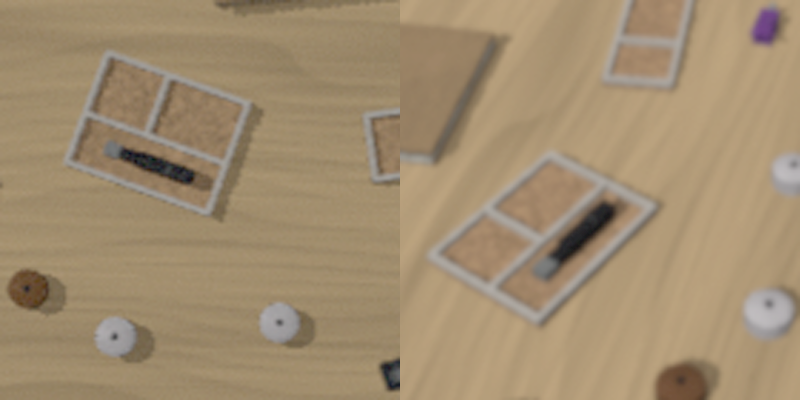

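Both views show the brush lying centred in the long bay (top crop 110–190, 150–180), clear of the rims. Now down onto the headshell.

Call:
{"fn": "jog_arm", "kwargs": {"deltas": [{"gripper": -1,"translation": [-0.01,-0.01,-0.3],"dr": [0,0,0]},{"gripper": -1,"translation": [0,0,-0.3],"dr": [0,0,0]},{"gripper": -1,"translation": [0,0,-0.2],"dr": [0,0,0]},{"gripper": -1,"translation": [0,0,0],"dr": [0,0,0]},{"gripper": 0.2,"translation": [0,0,0],"dr": [0,0,0]},{"gripper": 0.2,"translation": [0,0,0],"dr": [0,0,0]},{"gripper": 0.2,"translation": [0,0,0],"dr": [0,0,0]},{"gripper": 0.3,"translation": [0,0,0],"dr": [0,0,0]},{"gripper": 0.4,"translation": [0,0,0],"dr": [0,0,0]},{"gripper": 0.5,"translation": [0,0,0],"dr": [0,0,0]},{"gripper": 0.6,"translation": [0,0,0],"dr": [0,0,0]},{"gripper": 1,"translation": [0,0,0],"dr": [0,0,0]}]}}

```text
clock: 16.6
eef_pos: [409.5, -151.5, 11.1]
tcp_rot: [-3.141, -0.001, -1.218]
contact_force: [-1.7, 0.6, 9.6]
opening: 0.226
```

Call:
{"fn": "jog_arm", "kwargs": {"deltas": [{"gripper": 1,"translation": [0,0,0],"dr": [0,0,0]},{"gripper": 1,"translation": [0,0,0],"dr": [0,0,0]},{"gripper": 1,"translation": [0,0,0],"dr": [0,0,0]}]}}

```text
clock: 16.85
eef_pos: [409.5, -151.5, 11.1]
tcp_rot: [-3.141, -0.001, -1.218]
contact_force: [-2.3, 1.3, 10.0]
opening: 0.227
```

Call:
{"fn": "jog_arm", "kwargs": {"deltas": [{"gripper": 1,"translation": [0,0,0.1],"dr": [0,0,0]},{"gripper": 1,"translation": [0,0,0.3],"dr": [0,0,0]},{"gripper": 1,"translation": [0,0,0.3],"dr": [0,0,0]},{"gripper": 1,"translation": [0.247,0.27,0],"dr": [0,0,0.0634]},{"gripper": 1,"translation": [0.247,0.27,0],"dr": [0,0,0.0634]},{"gripper": 1,"translation": [0.247,0.27,0],"dr": [0,0,0.0634]},{"gripper": 1,"translation": [0.247,0.27,0],"dr": [0,0,0.0634]},{"gripper": 1,"translation": [0.247,0.27,0],"dr": [0,0,0.0634]},{"gripper": 1,"translation": [0.247,0.27,0],"dr": [0,0,0.0634]},{"gripper": 1,"translation": [0.247,0.27,0],"dr": [0,0,0.0634]},{"gripper": 1,"translation": [0.247,0.27,0],"dr": [0,0,0.0634]},{"gripper": 1,"translation": [0.247,0.27,0],"dr": [0,0,0.0634]}]}}

```text
clock: 17.85
eef_pos: [632.2, 93.2, 81.2]
tcp_rot: [-3.142, -0.0, -0.316]
contact_force: [1.3, -1.4, -0.2]
opening: 0.224
```

Call:
{"fn": "jog_arm", "kwargs": {"deltas": [{"gripper": 1,"translation": [0,0,0],"dr": [0,0,0]},{"gripper": 1,"translation": [0,0,0],"dr": [0,0,0]},{"gripper": 1,"translation": [0,0,0],"dr": [0,0,0]},{"gripper": 1,"translation": [0,0,0],"dr": [0,0,0]}]}}

```text
clock: 18.18
eef_pos: [630.2, 90.7, 80.5]
tcp_rot: [3.141, 0.001, -0.323]
contact_force: [0.7, 0.5, -0.2]
opening: 0.22
```

```bash
python3 - <<'E'
from h import *
t=np.mean([r.grab_frame("side") for _ in range(4)],0).astype(np.uint8)
g=lambda a:np.clip(255*(a/255.)**.55,0,255).astype(np.uint8)
cv2.imwrite("pics/b9.png",g(cv2.resize(t[160:265,160:265],(630,600),interpolation=cv2.INTER_CUBIC)))
S=r.sense();print(S["eef_pos"],S["tcp_rot"],S["opening"])
E
```

```text
[630.88296336  90.77521772  80.58883164] [ 3.14143616e+00  2.18546036e-04 -3.22888964e-01] 0.22485231525000363
```

View pics/b9.png

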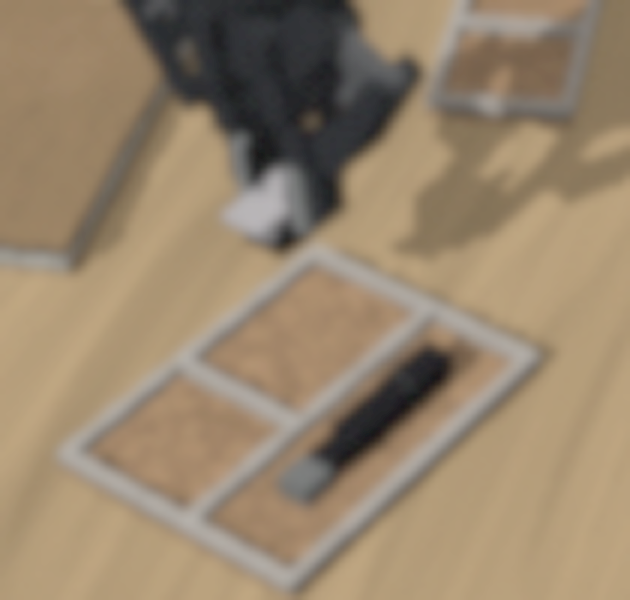

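The headshell is held plate up at (270,215), and the brush lies flat in its bay. Lowering in ever smaller steps.

Call:
{"fn": "jog_arm", "kwargs": {"deltas": [{"gripper": 1,"translation": [0.01,0.01,-0.25],"dr": [0,0,0]},{"gripper": 1,"translation": [0,0,-0.2],"dr": [0,0,0]},{"gripper": 1,"translation": [0,0,-0.1],"dr": [0,0,0]},{"gripper": 1,"translation": [0,0,-0.04],"dr": [0,0,0]},{"gripper": 1,"translation": [0,0,-0.01],"dr": [0,0,0]},{"gripper": 1,"translation": [0,0,-0.01],"dr": [0,0,0]},{"gripper": 1,"translation": [0,0,-0.01],"dr": [0,0,0]},{"gripper": 1,"translation": [0,0,-0.005],"dr": [0,0,0]},{"gripper": 1,"translation": [0,0,0],"dr": [0,0,0]},{"gripper": 1,"translation": [0,0,0],"dr": [0,0,0]}]}}

```text
clock: 19.22
eef_pos: [632.7, 92.7, 18.4]
tcp_rot: [-3.141, -0.001, -0.321]
contact_force: [0.2, -0.8, -1.1]
opening: 0.226
```

Call:
{"fn": "jog_arm", "kwargs": {"deltas": [{"gripper": 1,"translation": [0,0,-0.005],"dr": [0,0,0]},{"gripper": 1,"translation": [0,0,0],"dr": [0,0,0]}]}}

```text
clock: 19.38
eef_pos: [632.4, 92.7, 17.5]
tcp_rot: [-3.142, -0.0, -0.322]
contact_force: [0.8, 0.6, -0.3]
opening: 0.225
```

Call:
{"fn": "jog_arm", "kwargs": {"deltas": [{"gripper": 1,"translation": [0,0,-0.005],"dr": [0,0,0]},{"gripper": 1,"translation": [0,0,-0.005],"dr": [0,0,0]},{"gripper": 1,"translation": [0,0,0],"dr": [0,0,0]}]}}

```text
clock: 19.63
eef_pos: [632.3, 92.6, 16.2]
tcp_rot: [3.142, 0.0, -0.322]
contact_force: [0.2, -0.4, -1.0]
opening: 0.227
```

Call:
{"fn": "jog_arm", "kwargs": {"deltas": [{"gripper": 1,"translation": [0,0,-0.003],"dr": [0,0,0]},{"gripper": 1,"translation": [0,0,0],"dr": [0,0,0]},{"gripper": 1,"translation": [0,0,0],"dr": [0,0,0]}]}}

```text
clock: 19.88
eef_pos: [632.3, 92.6, 16.2]
tcp_rot: [3.142, 0.0, -0.322]
contact_force: [-1.0, -0.4, 3.0]
opening: 0.227
```

Call:
{"fn": "jog_arm", "kwargs": {"deltas": [{"gripper": 0.5,"translation": [0,0,0],"dr": [0,0,0]},{"gripper": 0.45,"translation": [0,0,0],"dr": [0,0,0]},{"gripper": 0.4,"translation": [0,0,0],"dr": [0,0,0]},{"gripper": 0.3,"translation": [0,0,0],"dr": [0,0,0]},{"gripper": 0.2,"translation": [0,0,0],"dr": [0,0,0]},{"gripper": 0.2,"translation": [0,0,0],"dr": [0,0,0]},{"gripper": 0.2,"translation": [0,0,0.1],"dr": [0,0,0]},{"gripper": 0.2,"translation": [0,0,0.3],"dr": [0,0,0]},{"gripper": 0.2,"translation": [0,0,0.35],"dr": [0,0,0]}], "squeeze": 40}}

```text
clock: 20.63
eef_pos: [630.6, 92.4, 90.4]
tcp_rot: [3.14, 0.004, -0.322]
contact_force: [1.2, 0.4, 0.3]
opening: 0.401
```

Headshell set down (3 N contact at z 16.2) and released. Adaptor A next.

Call:
{"fn": "jog_arm", "kwargs": {"deltas": [{"gripper": -1,"translation": [-0.357,0.12,0],"dr": [0,0,0]},{"gripper": -1,"translation": [-0.357,0.12,0],"dr": [0,0,0]},{"gripper": -1,"translation": [-0.357,0.12,0],"dr": [0,0,0]},{"gripper": -1,"translation": [-0.357,0.12,0],"dr": [0,0,0]},{"gripper": -1,"translation": [-0.357,0.12,0],"dr": [0,0,0]},{"gripper": -1,"translation": [-0.357,0.12,0],"dr": [0,0,0]},{"gripper": -1,"translation": [0,0,0],"dr": [0,0,0]},{"gripper": -1,"translation": [0,0,0],"dr": [0,0,0]},{"gripper": -1,"translation": [0,0,0],"dr": [0,0,0]},{"gripper": -1,"translation": [0,0,0],"dr": [0,0,0]}]}}

```text
clock: 21.47
eef_pos: [419.7, 164.9, 91.7]
tcp_rot: [-3.14, -0.002, -0.322]
contact_force: [-0.2, 0.1, 0.5]
opening: 1.001
```

```bash
python3 - <<'E'
from h import *
t=np.mean([r.grab_frame("top") for _ in range(3)],0).astype(np.uint8)
s=np.mean([r.grab_frame("side") for _ in range(3)],0).astype(np.uint8)
g=lambda a:np.clip(255*(a/255.)**.55,0,255).astype(np.uint8)
c=np.hstack([g(cv2.resize(t[125:265,155:295],(400,400),interpolation=cv2.INTER_CUBIC)),g(cv2.resize(s[190:310,165:285],(400,400),interpolation=cv2.INTER_CUBIC))])
cv2.imwrite("pics/b10.png",c)
S=r.sense();print(S["eef_pos"],S["tcp_rot"],S["opening"])
E
```

```text
[418.53086119 164.40975345  90.95048294] [ 3.14147641e+00  1.19126723e-04 -3.22212254e-01] 1.0011732180402013
```

View pics/b10.png

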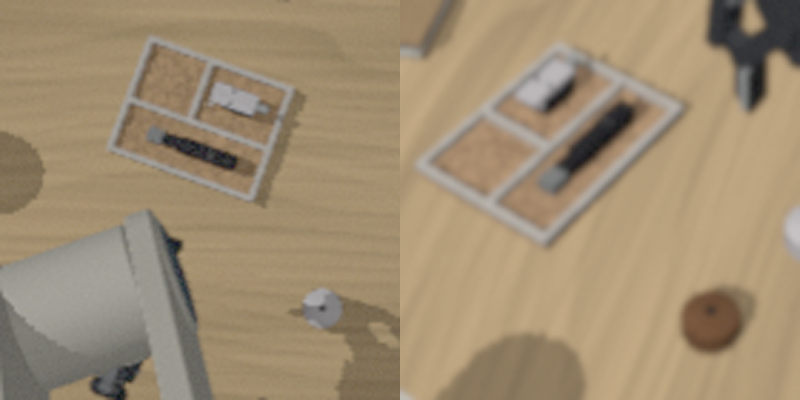

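The headshell lies plate up inside the oblong bay (top crop (238,99)), with the brush still in place. I'm over adaptor A, so down and grip.

Call:
{"fn": "jog_arm", "kwargs": {"deltas": [{"gripper": -1,"translation": [0,0,-0.3],"dr": [0,0,0]},{"gripper": -1,"translation": [0,0,-0.3],"dr": [0,0,0]},{"gripper": -1,"translation": [0,0,-0.235],"dr": [0,0,0]},{"gripper": -1,"translation": [0,0,0],"dr": [0,0,0]},{"gripper": 0,"translation": [0,0,0],"dr": [0,0,0]},{"gripper": 0,"translation": [0,0,0],"dr": [0,0,0]},{"gripper": 0,"translation": [0,0,0],"dr": [0,0,0]},{"gripper": 0,"translation": [0,0,0],"dr": [0,0,0]},{"gripper": 0.2,"translation": [0,0,0],"dr": [0,0,0]},{"gripper": 1,"translation": [0,0,0],"dr": [0,0,0]},{"gripper": 1,"translation": [0,0,0],"dr": [0,0,0]},{"gripper": 1,"translation": [0,0,0],"dr": [0,0,0]}]}}

```text
clock: 22.77
eef_pos: [419.0, 165.0, 9.0]
tcp_rot: [-3.14, -0.002, -0.322]
contact_force: [-1.4, -0.6, 11.3]
opening: 0.42
```

Call:
{"fn": "jog_arm", "kwargs": {"deltas": [{"gripper": 1,"translation": [0,0,0.1],"dr": [0,0,0]},{"gripper": 1,"translation": [0,0,0.3],"dr": [0,0,0]},{"gripper": 1,"translation": [0,0,0.3],"dr": [0,0,0]},{"gripper": 1,"translation": [0.335,-0.006,0],"dr": [0,0,0]},{"gripper": 1,"translation": [0.335,-0.006,0],"dr": [0,0,0]},{"gripper": 1,"translation": [0.335,-0.006,0],"dr": [0,0,0]},{"gripper": 1,"translation": [0.335,-0.006,0],"dr": [0,0,0]},{"gripper": 1,"translation": [0.335,-0.006,0],"dr": [0,0,0]},{"gripper": 1,"translation": [0.335,-0.006,0],"dr": [0,0,0]},{"gripper": 1,"translation": [0.335,-0.006,0],"dr": [0,0,0]},{"gripper": 1,"translation": [0,0,0],"dr": [0,0,0]},{"gripper": 1,"translation": [0,0,0],"dr": [0,0,0]}]}}

```text
clock: 23.77
eef_pos: [654.0, 160.2, 78.4]
tcp_rot: [-3.141, -0.001, -0.322]
contact_force: [-0.7, 1.0, -0.5]
opening: 0.414
```

Call:
{"fn": "jog_arm", "kwargs": {"deltas": [{"gripper": 1,"translation": [0,0,0],"dr": [0,0,0]},{"gripper": 1,"translation": [0,0,0],"dr": [0,0,0]},{"gripper": 1,"translation": [0,0,0],"dr": [0,0,0]}]}}

```text
clock: 24.02
eef_pos: [651.5, 160.5, 77.9]
tcp_rot: [3.141, 0.001, -0.321]
contact_force: [-0.2, -0.7, -1.2]
opening: 0.408
```

Call:
{"fn": "jog_arm", "kwargs": {"deltas": [{"gripper": 1,"translation": [0,0,-0.25],"dr": [0,0,0]},{"gripper": 1,"translation": [0,0,-0.2],"dr": [0,0,0]},{"gripper": 1,"translation": [0,0,-0.1],"dr": [0,0,0]},{"gripper": 1,"translation": [0,0,-0.05],"dr": [0,0,0]},{"gripper": 1,"translation": [0,0,-0.02],"dr": [0,0,0]},{"gripper": 1,"translation": [0,0,-0.01],"dr": [0,0,0]},{"gripper": 1,"translation": [0,0,0],"dr": [0,0,0]},{"gripper": 1,"translation": [0,0,0],"dr": [0,0,0]}]}}

```text
clock: 24.68
eef_pos: [653.3, 160.6, 15.5]
tcp_rot: [-3.141, -0.001, -0.321]
contact_force: [-0.2, 1.1, 0.8]
opening: 0.414
```

Call:
{"fn": "jog_arm", "kwargs": {"deltas": [{"gripper": 1,"translation": [0,0,-0.005],"dr": [0,0,0]},{"gripper": 1,"translation": [0,0,0],"dr": [0,0,0]},{"gripper": 1,"translation": [0,0,0],"dr": [0,0,0]}]}}

```text
clock: 24.93
eef_pos: [652.9, 160.5, 14.5]
tcp_rot: [-3.141, -0.0, -0.322]
contact_force: [0.0, 0.3, -0.7]
opening: 0.414
```

Call:
{"fn": "jog_arm", "kwargs": {"deltas": [{"gripper": 1,"translation": [0,0,-0.007],"dr": [0,0,0]},{"gripper": 1,"translation": [0,0,0],"dr": [0,0,0]},{"gripper": 1,"translation": [0,0,0],"dr": [0,0,0]}]}}

```text
clock: 25.18
eef_pos: [652.9, 160.5, 14.2]
tcp_rot: [-3.141, -0.0, -0.322]
contact_force: [-2.8, -0.9, 6.8]
opening: 0.413
```

Call:
{"fn": "jog_arm", "kwargs": {"deltas": [{"gripper": 0.15,"translation": [0,0,0],"dr": [0,0,0]},{"gripper": 0.1,"translation": [0,0,0],"dr": [0,0,0]},{"gripper": 0.05,"translation": [0,0,0],"dr": [0,0,0]},{"gripper": -0.05,"translation": [0,0,0],"dr": [0,0,0]},{"gripper": -0.15,"translation": [0,0,0],"dr": [0,0,0]},{"gripper": -0.15,"translation": [0,0,0],"dr": [0,0,0]},{"gripper": -0.15,"translation": [0,0,0.1],"dr": [0,0,0]},{"gripper": -0.15,"translation": [0,0,0.3],"dr": [0,0,0]},{"gripper": -0.15,"translation": [0,0,0.4],"dr": [0,0,0]},{"gripper": -0.15,"translation": [0,0,0],"dr": [0,0,0]}]}}

```text
clock: 26.02
eef_pos: [656.9, 161.5, 101.2]
tcp_rot: [-3.136, -0.009, -0.322]
contact_force: [1.0, 0.4, 1.3]
opening: 0.576
```

Call:
{"fn": "jog_arm", "kwargs": {"deltas": [{"gripper": -1,"translation": [-0.188,-0.339,0],"dr": [0,0,0.0727]},{"gripper": -1,"translation": [-0.188,-0.339,0],"dr": [0,0,0.0727]},{"gripper": -1,"translation": [-0.188,-0.339,0],"dr": [0,0,0.0727]},{"gripper": -1,"translation": [-0.188,-0.339,0],"dr": [0,0,0.0727]},{"gripper": -1,"translation": [-0.188,-0.339,0],"dr": [0,0,0.0727]},{"gripper": -1,"translation": [-0.188,-0.339,0],"dr": [0,0,0]},{"gripper": -1,"translation": [-0.188,-0.339,0],"dr": [0,0,0]},{"gripper": -1,"translation": [-0.188,-0.339,0],"dr": [0,0,0]},{"gripper": -1,"translation": [-0.188,-0.339,0],"dr": [0,0,0]},{"gripper": -1,"translation": [-0.188,-0.339,0],"dr": [0,0,0]},{"gripper": -1,"translation": [-0.188,-0.339,0],"dr": [0,0,0]},{"gripper": -1,"translation": [-0.188,-0.339,0],"dr": [0,0,0]}]}}

```text
clock: 27.02
eef_pos: [426.3, -248.0, 94.3]
tcp_rot: [3.141, -0.001, 0.25]
contact_force: [0.3, -0.6, 0.2]
opening: 0.995
```

Call:
{"fn": "jog_arm", "kwargs": {"deltas": [{"gripper": -1,"translation": [-0.188,-0.339,0],"dr": [0,0,0]},{"gripper": -1,"translation": [-0.188,-0.339,0],"dr": [0,0,0]},{"gripper": -1,"translation": [0,0,0],"dr": [0,0,0]},{"gripper": -1,"translation": [0,0,0],"dr": [0,0,0]},{"gripper": -1,"translation": [0,0,0],"dr": [0,0,0]},{"gripper": -1,"translation": [0,0,0],"dr": [0,0,0]}]}}

```text
clock: 27.52
eef_pos: [389.9, -313.4, 93.6]
tcp_rot: [3.142, -0.0, 0.25]
contact_force: [0.1, 0.3, -0.3]
opening: 1.002
```

Call:
{"fn": "jog_arm", "kwargs": {"deltas": [{"gripper": -1,"translation": [0,0,-0.3],"dr": [0,0,0]},{"gripper": -1,"translation": [0,0,-0.3],"dr": [0,0,0]},{"gripper": -1,"translation": [0,0,-0.25],"dr": [0,0,0]},{"gripper": -1,"translation": [0,0,0],"dr": [0,0,0]},{"gripper": 0,"translation": [0,0,0],"dr": [0,0,0]},{"gripper": 0,"translation": [0,0,0],"dr": [0,0,0]},{"gripper": 0.1,"translation": [0,0,0],"dr": [0,0,0]},{"gripper": 0.2,"translation": [0,0,0],"dr": [0,0,0]},{"gripper": 0.3,"translation": [0,0,0],"dr": [0,0,0]},{"gripper": 0.4,"translation": [0,0,0],"dr": [0,0,0]},{"gripper": 1,"translation": [0,0,0],"dr": [0,0,0]},{"gripper": 1,"translation": [0,0,0],"dr": [0,0,0]}], "squeeze": 50}}

```text
clock: 28.52
eef_pos: [390.0, -314.6, 9.6]
tcp_rot: [3.14, -0.001, 0.249]
contact_force: [0.5, 1.4, 12.0]
opening: 0.288
```

Call:
{"fn": "jog_arm", "kwargs": {"deltas": [{"gripper": 1,"translation": [0,0,0],"dr": [0,0,0]},{"gripper": 1,"translation": [0,0,0],"dr": [0,0,0]},{"gripper": 1,"translation": [0,0,0],"dr": [0,0,0]}]}}

```text
clock: 28.77
eef_pos: [390.0, -314.6, 9.6]
tcp_rot: [3.14, -0.001, 0.249]
contact_force: [-0.8, 2.8, 11.8]
opening: 0.293
```

Call:
{"fn": "jog_arm", "kwargs": {"deltas": [{"gripper": 1,"translation": [0,0,0.1],"dr": [0,0,0]},{"gripper": 1,"translation": [0,0,0.3],"dr": [0,0,0]},{"gripper": 1,"translation": [0,0,0.3],"dr": [0,0,0]},{"gripper": 1,"translation": [0.339,0.16,0],"dr": [0,0,-0.0077]},{"gripper": 1,"translation": [0.339,0.16,0],"dr": [0,0,-0.0077]},{"gripper": 1,"translation": [0.339,0.16,0],"dr": [0,0,-0.0077]},{"gripper": 1,"translation": [0.339,0.16,0],"dr": [0,0,-0.0077]},{"gripper": 1,"translation": [0.339,0.16,0],"dr": [0,0,-0.0077]},{"gripper": 1,"translation": [0.339,0.16,0],"dr": [0,0,-0.0077]},{"gripper": 1,"translation": [0.339,0.16,0],"dr": [0,0,-0.0077]},{"gripper": 1,"translation": [0,0,0],"dr": [0,0,0]},{"gripper": 1,"translation": [0,0,0],"dr": [0,0,0]}]}}

```text
clock: 29.77
eef_pos: [628.1, -201.1, 78.8]
tcp_rot: [3.141, -0.001, 0.167]
contact_force: [0.6, 0.3, -0.5]
opening: 0.289
```

Call:
{"fn": "jog_arm", "kwargs": {"deltas": [{"gripper": 1,"translation": [0,0,0],"dr": [0,0,0]},{"gripper": 1,"translation": [0,0,0],"dr": [0,0,0]},{"gripper": 1,"translation": [0,0,0],"dr": [0,0,0]}]}}

```text
clock: 30.02
eef_pos: [625.5, -202.8, 78.5]
tcp_rot: [-3.141, 0.001, 0.164]
contact_force: [-1.0, 0.6, -0.3]
opening: 0.288
```

Lowering the opener: it was gripped at z 9.6, so it should touch down at about 14.6.

Call:
{"fn": "jog_arm", "kwargs": {"deltas": [{"gripper": 1,"translation": [0,0.01,-0.25],"dr": [0,0,0]},{"gripper": 1,"translation": [0,0,-0.2],"dr": [0,0,0]},{"gripper": 1,"translation": [0,0,-0.1],"dr": [0,0,0]},{"gripper": 1,"translation": [0,0,-0.05],"dr": [0,0,0]},{"gripper": 1,"translation": [0,0,-0.02],"dr": [0,0,0]},{"gripper": 1,"translation": [0,0,-0.01],"dr": [0,0,0]},{"gripper": 1,"translation": [0,0,0],"dr": [0,0,0]},{"gripper": 1,"translation": [0,0,0],"dr": [0,0,0]}]}}

```text
clock: 30.68
eef_pos: [627.4, -201.4, 16.4]
tcp_rot: [3.141, -0.001, 0.165]
contact_force: [-0.3, -0.4, 0.0]
opening: 0.29
```

Call:
{"fn": "jog_arm", "kwargs": {"deltas": [{"gripper": 1,"translation": [0,0,-0.005],"dr": [0,0,0]},{"gripper": 1,"translation": [0,0,0],"dr": [0,0,0]},{"gripper": 1,"translation": [0,0,0],"dr": [0,0,0]}]}}

```text
clock: 30.93
eef_pos: [627.0, -201.2, 15.2]
tcp_rot: [3.141, -0.0, 0.165]
contact_force: [-0.1, -0.6, -0.5]
opening: 0.293
```

Call:
{"fn": "jog_arm", "kwargs": {"deltas": [{"gripper": 1,"translation": [0,0,-0.008],"dr": [0,0,0]},{"gripper": 1,"translation": [0,0,0],"dr": [0,0,0]},{"gripper": 1,"translation": [0,0,0],"dr": [0,0,0]}]}}

```text
clock: 31.18
eef_pos: [627.0, -201.2, 14.6]
tcp_rot: [3.141, -0.0, 0.165]
contact_force: [-1.9, 0.7, 5.9]
opening: 0.287
```

Call:
{"fn": "jog_arm", "kwargs": {"deltas": [{"gripper": 0.4,"translation": [0,0,0],"dr": [0,0,0]},{"gripper": 0.35,"translation": [0,0,0],"dr": [0,0,0]},{"gripper": 0.3,"translation": [0,0,0],"dr": [0,0,0]},{"gripper": 0.2,"translation": [0,0,0],"dr": [0,0,0]},{"gripper": 0.1,"translation": [0,0,0],"dr": [0,0,0]},{"gripper": 0.1,"translation": [0,0,0],"dr": [0,0,0]},{"gripper": 0.1,"translation": [0,0,0.1],"dr": [0,0,0]},{"gripper": 0.1,"translation": [0,0,0.3],"dr": [0,0,0]},{"gripper": 0.1,"translation": [0,0,0.3],"dr": [0,0,0]},{"gripper": 0.1,"translation": [0,0,0.1],"dr": [0,0,0]}]}}

```text
clock: 32.02
eef_pos: [628.9, -201.9, 98.8]
tcp_rot: [3.139, -0.005, 0.165]
contact_force: [1.2, -0.6, -0.1]
opening: 0.447
```

Call:
{"fn": "jog_arm", "kwargs": {"deltas": [{"gripper": -1,"translation": [-0.241,0.261,0],"dr": [0,0,0]},{"gripper": -1,"translation": [-0.241,0.261,0],"dr": [0,0,0]},{"gripper": -1,"translation": [-0.241,0.261,0],"dr": [0,0,0]},{"gripper": -1,"translation": [-0.241,0.261,0],"dr": [0,0,0]},{"gripper": -1,"translation": [-0.241,0.261,0],"dr": [0,0,0]},{"gripper": -1,"translation": [-0.241,0.261,0],"dr": [0,0,0]},{"gripper": -1,"translation": [-0.241,0.261,0],"dr": [0,0,0]},{"gripper": -1,"translation": [-0.241,0.261,0],"dr": [0,0,0]},{"gripper": -1,"translation": [0,0,0],"dr": [0,0,0]},{"gripper": -1,"translation": [0,0,0],"dr": [0,0,0]},{"gripper": -1,"translation": [0,0,0],"dr": [0,0,0]},{"gripper": -1,"translation": [0,0,0],"dr": [0,0,0]}], "squeeze": 40}}

```text
clock: 33.02
eef_pos: [435.3, 7.2, 94.5]
tcp_rot: [3.141, -0.002, 0.164]
contact_force: [-0.4, 0.2, 0.3]
opening: 0.999
```

```bash
python3 - <<'E'
from h import *
t=np.mean([r.grab_frame("top") for _ in range(3)],0).astype(np.uint8)
s=np.mean([r.grab_frame("side") for _ in range(3)],0).astype(np.uint8)
g=lambda a:np.clip(255*(a/255.)**.55,0,255).astype(np.uint8)
c=np.hstack([g(cv2.resize(t[125:265,185:385],(500,350),interpolation=cv2.INTER_CUBIC)),g(cv2.resize(s[120:270,160:290],(300,350),interpolation=cv2.INTER_CUBIC))])
cv2.imwrite("pics/b11.png",c)
S=r.sense();print(S["eef_pos"],S["tcp_rot"],S["opening"])
E
```

```text
[434.20573708   7.22341135  93.96662687] [3.14157715e+00 1.15517014e-04 1.63996077e-01] 0.9996506109776157
```

View pics/b11.png

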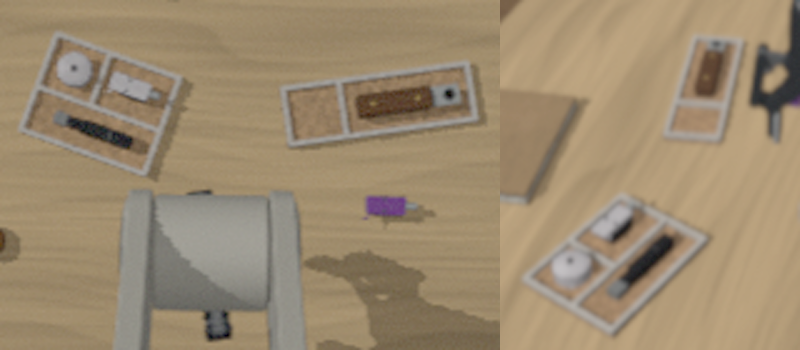

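The top view shows the three-bay kit complete: adaptor (74,69), headshell (133,87), brush (95,130). The opener lies in its long bay (405,101). One adaptor left, so down and grip.

Call:
{"fn": "jog_arm", "kwargs": {"deltas": [{"gripper": -1,"translation": [0,0,-0.3],"dr": [0,0,0]},{"gripper": -1,"translation": [0,0,-0.3],"dr": [0,0,0]},{"gripper": -1,"translation": [0,0,-0.26],"dr": [0,0,0]},{"gripper": -1,"translation": [0,0,0],"dr": [0,0,0]},{"gripper": 0,"translation": [0,0,0],"dr": [0,0,0]},{"gripper": 0,"translation": [0,0,0],"dr": [0,0,0]},{"gripper": 0,"translation": [0,0,0],"dr": [0,0,0]},{"gripper": 0,"translation": [0,0,0],"dr": [0,0,0]},{"gripper": 0.2,"translation": [0,0,0],"dr": [0,0,0]},{"gripper": 1,"translation": [0,0,0],"dr": [0,0,0]},{"gripper": 1,"translation": [0,0,0],"dr": [0,0,0]},{"gripper": 1,"translation": [0,0,0],"dr": [0,0,0]}]}}

```text
clock: 34.32
eef_pos: [435.0, 7.6, 9.6]
tcp_rot: [3.141, -0.003, 0.165]
contact_force: [-2.9, -0.4, 12.1]
opening: 0.415
```

Call:
{"fn": "jog_arm", "kwargs": {"deltas": [{"gripper": 1,"translation": [0,0,0.1],"dr": [0,0,0]},{"gripper": 1,"translation": [0,0,0.3],"dr": [0,0,0]},{"gripper": 1,"translation": [0,0,0.3],"dr": [0,0,0]},{"gripper": 1,"translation": [0.295,-0.194,0],"dr": [0,0,0]},{"gripper": 1,"translation": [0.295,-0.194,0],"dr": [0,0,0]},{"gripper": 1,"translation": [0.295,-0.194,0],"dr": [0,0,0]},{"gripper": 1,"translation": [0.295,-0.194,0],"dr": [0,0,0]},{"gripper": 1,"translation": [0.295,-0.194,0],"dr": [0,0,0]},{"gripper": 1,"translation": [0.295,-0.194,0],"dr": [0,0,0]},{"gripper": 1,"translation": [0,0,0],"dr": [0,0,0]},{"gripper": 1,"translation": [0,0,0],"dr": [0,0,0]},{"gripper": 1,"translation": [0,0,0],"dr": [0,0,0]}]}}

```text
clock: 35.32
eef_pos: [610.1, -108.6, 78.5]
tcp_rot: [-3.141, 0.001, 0.164]
contact_force: [-0.3, -0.2, -1.4]
opening: 0.418
```

Call:
{"fn": "jog_arm", "kwargs": {"deltas": [{"gripper": 1,"translation": [0,0,-0.25],"dr": [0,0,0]},{"gripper": 1,"translation": [0,0,-0.2],"dr": [0,0,0]},{"gripper": 1,"translation": [0,0,-0.1],"dr": [0,0,0]},{"gripper": 1,"translation": [0,0,-0.05],"dr": [0,0,0]},{"gripper": 1,"translation": [0,0,0],"dr": [0,0,0]},{"gripper": 1,"translation": [0,0,0],"dr": [0,0,0]},{"gripper": 1,"translation": [0,0,0],"dr": [0,0,0]}]}}

```text
clock: 35.9
eef_pos: [611.6, -108.7, 19.2]
tcp_rot: [3.141, -0.001, 0.165]
contact_force: [0.2, 0.1, -0.1]
opening: 0.413
```

Call:
{"fn": "jog_arm", "kwargs": {"deltas": [{"gripper": 1,"translation": [0,0,-0.02],"dr": [0,0,0]},{"gripper": 1,"translation": [0,0,-0.015],"dr": [0,0,0]},{"gripper": 1,"translation": [0,0,-0.007],"dr": [0,0,0]},{"gripper": 1,"translation": [0,0,0],"dr": [0,0,0]},{"gripper": 1,"translation": [0,0,0],"dr": [0,0,0]}]}}

```text
clock: 36.32
eef_pos: [611.4, -108.9, 14.7]
tcp_rot: [3.141, -0.001, 0.165]
contact_force: [-1.7, 0.9, 7.0]
opening: 0.412
```

Contact at 7 N. I release, rise, and move back out of the way.

Call:
{"fn": "jog_arm", "kwargs": {"deltas": [{"gripper": 0.15,"translation": [0,0,0],"dr": [0,0,0]},{"gripper": 0.1,"translation": [0,0,0],"dr": [0,0,0]},{"gripper": 0.05,"translation": [0,0,0],"dr": [0,0,0]},{"gripper": -0.05,"translation": [0,0,0],"dr": [0,0,0]},{"gripper": -0.15,"translation": [0,0,0],"dr": [0,0,0]},{"gripper": -0.15,"translation": [0,0,0],"dr": [0,0,0]},{"gripper": -0.15,"translation": [0,0,0.1],"dr": [0,0,0]},{"gripper": -0.15,"translation": [0,0,0.3],"dr": [0,0,0]},{"gripper": -0.15,"translation": [0,0,0.35],"dr": [0,0,0]},{"gripper": -0.15,"translation": [0,0,0.3],"dr": [0,0,0]},{"gripper": -0.15,"translation": [0,0,0.1],"dr": [0,0,0]},{"gripper": -0.15,"translation": [0,0,0],"dr": [0,0,0]}]}}

```text
clock: 37.32
eef_pos: [613.1, -109.1, 132.8]
tcp_rot: [3.14, -0.006, 0.165]
contact_force: [1.1, 0.4, -0.7]
opening: 0.578
```

Call:
{"fn": "jog_arm", "kwargs": {"deltas": [{"gripper": -0.15,"translation": [-0.35,0.1,0.1],"dr": [0,0,0]},{"gripper": -0.15,"translation": [-0.35,0.1,0.1],"dr": [0,0,0]},{"gripper": -0.15,"translation": [-0.35,0.1,0.1],"dr": [0,0,0]},{"gripper": -0.15,"translation": [-0.35,0.1,0],"dr": [0,0,0]},{"gripper": -0.15,"translation": [-0.35,0.1,0],"dr": [0,0,0]},{"gripper": -0.15,"translation": [-0.35,0.1,0],"dr": [0,0,0]},{"gripper": -0.15,"translation": [-0.2,0.1,0],"dr": [0,0,0]},{"gripper": -0.15,"translation": [0,0,0],"dr": [0,0,0]},{"gripper": -0.15,"translation": [0,0,0],"dr": [0,0,0]},{"gripper": -0.15,"translation": [0,0,0],"dr": [0,0,0]}]}}

```text
clock: 38.15
eef_pos: [381.7, -38.9, 158.7]
tcp_rot: [3.141, -0.001, 0.165]
contact_force: [0.6, 0.6, -0.2]
opening: 0.575
```

```bash
python3 - <<'E'
from h import *
t=np.mean([r.grab_frame("top") for _ in range(3)],0).astype(np.uint8)
s=np.mean([r.grab_frame("side") for _ in range(3)],0).astype(np.uint8)
g=lambda a:np.clip(255*(a/255.)**.55,0,255).astype(np.uint8)
c=np.hstack([g(cv2.resize(t[125:265,80:460],(500,280),interpolation=cv2.INTER_AREA)),g(cv2.resize(s[80:390,130:330],(300,465),interpolation=cv2.INTER_CUBIC)[:280])])
c=np.vstack([c,np.hstack([g(cv2.resize(t[130:200,190:390],(800,280),interpolation=cv2.INTER_CUBIC))])])
cv2.imwrite("pics/b12.png",c)
S=r.sense();print(S["eef_pos"],S["contact_force"],S["clock"])
E
```

```text
[381.43600696 -38.97900119 158.69787168] [ 0.32550152 -0.4210977  -0.39235716] 38.45
```

View pics/b12.png

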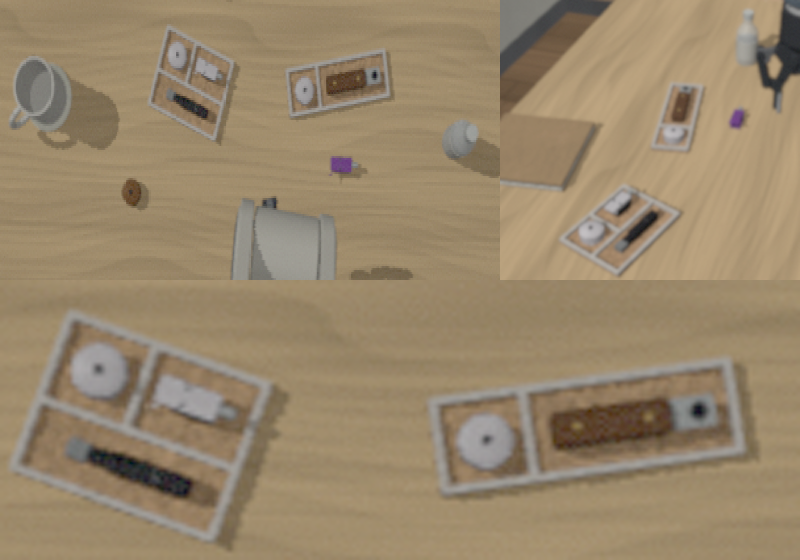

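All five pieces lie inside their bays, clear of the rims, in both views. In the lower crop they are at: adaptors (98,370) and (486,440), headshell (192,397), brush (130,468), opener (632,420). The mug, bottle and both decoys look unmoved.

```bash
python3 -c "
from rig import r
print(r.sign_off())"
```

```text
the job is handed in; nothing more can be done
None
```

Both kits are made up and the job is handed in, after about 38.5 s on the robot's clock.

- **Three-bay tray:** the brush is in the long bay, the headshell in the oblong bay with its cartridge down, and one adaptor in the square bay.
- **Narrow tray:** the opener is in the long bay and the other adaptor in the square bay.

**Last checks:** The final top and side pictures show all five pieces in their bays, clear of the rims and let go. The mug, bottle and both decoys look unmoved by eye; I did not measure them. The headshell touched down with about 3 N, and the arm is clear and reads no force.

**What disagreed:**
- **Fingertip height:** the shut fingertips proved to be about 3 mm ahead of the reported TCP, not the stated 25 mm, so my first grasp of the brush closed on nothing. A touch test on the bare ledge showed this, pressing at 52 N at most, and I used the measured height from then on.
- **Force while gripping:** the wrist read 9–12 N upward on each grip, including the headshell while it still stood on the ledge. I took this to be the pads swinging forward as they closed.

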